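# Make up a minibar welcome set: stacked snack tins, and a miniature in its tumbler

## Robot

A 6-joint arm with a two-finger parallel gripper is mounted at the origin on the work surface. World frame = base frame: x ahead of the robot, y to its left, z up, the work surface at z = 0. Lengths are in m, angles in rad, forces in N, time in s.
With the tool pointing down it reaches from about 0.35 to 0.975 m from the base axis. Payload 4.9 kg.
Tool frame: the origin (TCP) lies on the centre line of the jaws, within the pads' length; the fingertips stand 14 mm ahead of it and the grasp point (between the pads) lies 5 mm behind it (nose_length is the distance from the TCP to the fingertips, in m); y points along the fingers, x is the direction in which the jaws open and shut, and the axes are right-handed (so a half turn about y gives the same grasp; the last joint's range is limited). The gripper opens to 85 mm and grips with 20 to 120 N. Pads are 22 mm wide; open, the fingers measure 114 mm over their backs; the gripper's body (76 mm by 85 mm) begins 54 mm behind the grasp point. The pads swing forward as they close: fully open they stand 13 mm farther back than shut.
Start: joints at [1.059, 0.053, 1.613, -0, 1.476, -0.119], TCP at [0.239, 0.577, 0.245] pointing down, gripper open.
Joint ranges: [-3.01, 3.01], [-1.01, 2.22], [0.06, 2.58], [-1.02, 4.17], [0.09, 2.62], [-3.14, 3.14]. Speed limits (rad/s): [2.57, 2.57, 3.14, 3.14, 3.14, 3.14].

## Interface

Orientations are given as a rotation vector (axis times angle).
In Python, from station import get_obs, get_image, finish_job, nose_length gives the robot as it stands.
- The arm moves only by the tool send_rows, never from a script. Its argument "deltas" is a list of rows, each a list of 7 numbers: the gripper's target within -1 to 1 (fully open at 1, half-way at 0, shut at -1), then the shift along the tool's x, y, z in m, then the turn, a rotation vector about the tool's x, y, z in degrees. In form: [[hand, tx, ty, tz, wx, wy, wz], ...]. A call has exactly 10 rows; each row is the pose to reach, as a shift and turn from the pose commanded when the call began, along the tool's axes at that moment; what a row does not reach only later rows make up. A row lasts 1/8 s, in which the tool goes at most 62.5 mm and 10.7 degrees, less where a joint would pass 70% of its speed; a pose out of reach is approached as far as the arm can. A call with a gripper value outside its range is refused whole. The fingers move at their own pace and stop on an object; "newtons" is the grip in N (left out, the last holds). Time passes only in rows, so rows that repeat a pose let the fingers close, or fill a call up. It gives the time, the measured TCP pose, the force and the opening at its end, in the units of the state.
- get_obs(): the state, without advancing time (a new reading comes with each control period).
- get_image(name): name is "scene" or "side" or "wrist"; returns a dict with "frame" (420x560x3 uint8, red, green, blue), "mtx" (3x3 intrinsics, pixels), "rvec" (rotation vector, rad) and "tvec" (3), from world to camera coordinates, as OpenCV has them. Camera axes: x right, y down, z forward; pixel columns grow to the right and rows downward; lengths in m; the calibration is good to about 2 mm. A picture is of the moment at which its call begins. There is no depth.
- finish_job(): hands the job in, once; it reports no verdict.
The state is a dict: "t": time; "q": joint angles; "dq": joint speeds; "effort": joint torques, N m; "tool_pos": TCP position; "tool_rot": TCP orientation; "contact_force": force on the tool from outside, world axes, zero at the start; "wrist_torque": the same for the moment, N m; "opening": finger opening in m.
Only numpy, scipy, OpenCV 4.12 (cv2) and the standard library are available. Lean on these libraries where they do the work, as an engineer would, in place of code of your own. Each camera call takes 0.05 s, during which the arm holds its last target.

## Task

Make up the minibar set on the two walnut coasters. On the square coaster stack the three red snack tins, the largest at the bottom, the medium one on it and the smallest on top; on the round coaster stand the squat crystal tumbler upright and lower the miniature bottle gently into it, so that it stands upright inside. Centre each thing well on what it stands on, let go of everything, never knock over the glass or the miniature, and leave the bottle opener, the tall glass and the drinks can where they are.

Things in the scene. Friction and masses are not known exactly. Their poses are not given: they have to be found in the camera images.
- tin_large: Largest red enamel snack tin: closed upright round tin, diameter 66 mm, height 44 mm, flat lid, about 0.2 kg. Origin: centre of its underside; z up. Stands on the shelf (z = 0) at the start, as do all the other things; the coasters and loose things may be in any of the places between them.
- tin_medium: Medium red enamel snack tin: closed upright round tin, diameter 52 mm, height 34 mm, flat lid, about 0.12 kg. Origin: centre of its underside; z up.
- tin_small: Smallest red enamel snack tin: closed upright round tin, diameter 40 mm, height 28 mm, flat lid, about 0.07 kg. Origin: centre of its underside; z up.
- tumbler: Squat crystal tumbler, clear glass, standing upright with its mouth up: outer diameter 63 mm at the foot and 66 mm at the rim, height 72 mm, wall 4 mm (mouth 58 mm across, 55 mm at the bottom), inner floor 10 mm above its underside, about 0.24 kg. Origin: centre of its underside; z up.
- miniature: Miniature spirit bottle of amber glass with a paper label, standing upright: 115 mm high, body diameter 36 mm up to 60 mm, tapering to a neck of 18 mm at 78 mm; the steel cap, diameter 22 mm, reaches from 85 to 115 mm and is the part to hold. About 0.11 kg. Origin: centre of its underside; z up to the cap.
- coaster_square: Square walnut coaster, 92 x 92 mm, 10 mm thick, flat, fixed to the shelf where it lies (non-slip). Origin: centre of its underside, so its top is 10 mm above it; x and y along its sides.
- coaster_round: Round walnut coaster, diameter 96 mm, 10 mm thick, flat, fixed to the shelf where it lies (non-slip). Origin: centre of its underside, so its top is 10 mm above it.
- opener: Chrome bottle opener lying flat, to be left alone: 123 mm long, 7 mm thick, 16 mm wide handle and a 38 mm wide head with a hole. Origin: underside, near its middle (it reaches 60 mm to -x, the handle, and 63 mm to +x, the head).
- highball: Tall clear highball glass standing upright, to be left alone: diameter 60 mm, height 120 mm. Origin: centre of its underside.
- can: Plain pale aluminium drinks can standing upright, to be left alone: diameter 54 mm, height 115 mm. Origin: centre of its underside. Further fixed equipment (ice bucket 150 mm high, napkin box, snack-bar rack, tonic tray, gate) stands only along the sides and far edge of the shelf, beyond 0.5 m to either side or 0.75 m ahead of the robot.
Not all that is in view belongs to the job. What is shaped like the miniature but green is not meant.

How it is judged:
By the outcome, as a careful person would: the job done as asked, in the order asked, and still so for the second after the job is handed in, with the robot touching nothing.
It also fails if it takes over 139 s, if anything falls off the work surface, if the arm or the gripper's body presses on something with over 40 N, if the wrist force passes 120 N, or if a joint passes its speed limit or range.

## Working session

There is one attempt and no reset: what is moved stays moved. The work goes in short steps, Python scripts to look and compute and a tool call to move; the robot and the scene stay as the last step left them, time stands still between calls to the robot, and variables do not carry over. Pictures are saved under pics/ and viewed, and the job is handed in when it is done.

Besides the shell and the picture viewer there is one more tool, called as name([rows], argument=value, ...), one row to a line, values as JSON. send_rows: Moves the arm, as the interface text tells. Its arguments: {"type":"object","properties":{"deltas":{"type":"array"},"newtons":{"type":"number"}},"required":["deltas"]}

```bash
ls; mkdir -p pics
python3 - <<'E'
from station import *
import cv2
o=get_obs(); print(o['t'],o['tool_pos'],o['tool_rot'],o['opening'],o['contact_force'],nose_length)
for n in ['scene','side','wrist']:
    d=get_image(n); cv2.imwrite(f'pics/{n}0.png',cv2.resize(d['frame'][:,:,::-1],(800,600),interpolation=cv2.INTER_CUBIC))
    print(n,d['mtx'].round(1).tolist(),d['rvec'],d['tvec'])
E
```

```text
pics
0.0 [0.2389502  0.5768792  0.24405204] [-1.37076392 -0.91377907  0.91682836] 0.08549640993010713 [0.65407522 0.41739748 0.21787198] 0.014
scene [[502.4, 0.0, 281.3], [0.0, 502.4, 206.7], [0.0, 0.0, 1.0]] [ 1.96217073  1.52358808 -0.57874733] [-0.14042395 -0.3585867   1.57024068]
side [[512.0, 0.0, 281.3], [0.0, 512.0, 210.1], [0.0, 0.0, 1.0]] [ 0.18778557 -2.78346217  1.35918989] [0.54582452 0.0646781  0.9379051 ]
wrist [[292.5, 0.0, 277.9], [0.0, 292.5, 203.4], [0.0, 0.0, 1.0]] [-2.38201598 -1.59180374 -0.25263417] [-0.62407102 -0.04085976  0.38047006]
```

View pics/scene0.png

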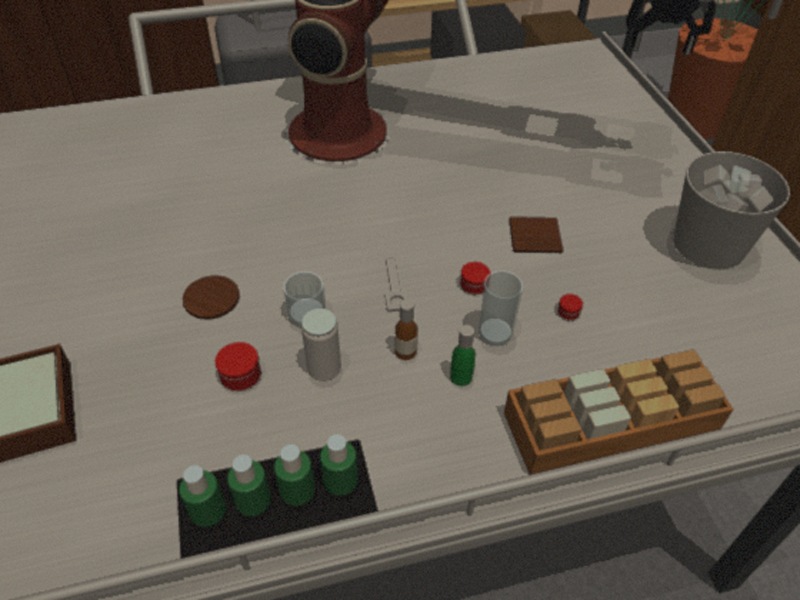

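View pics/side0.png

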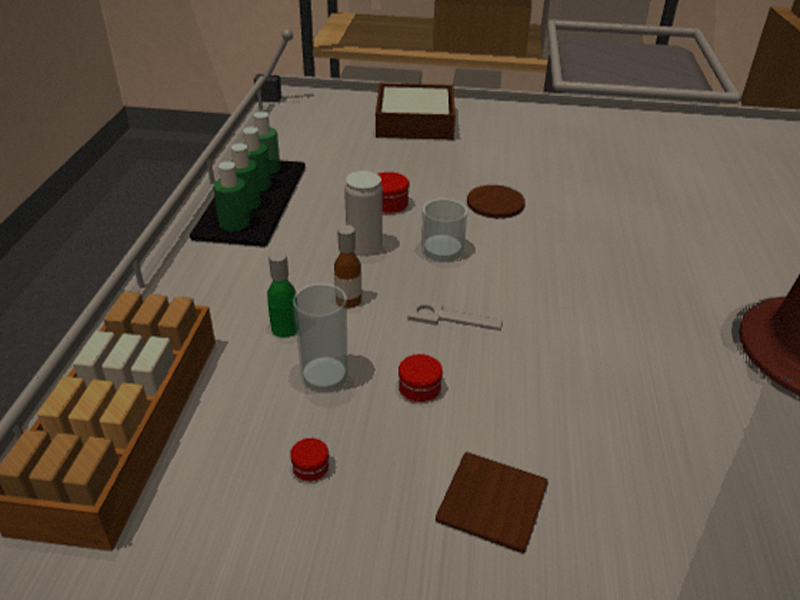

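View pics/wrist0.png

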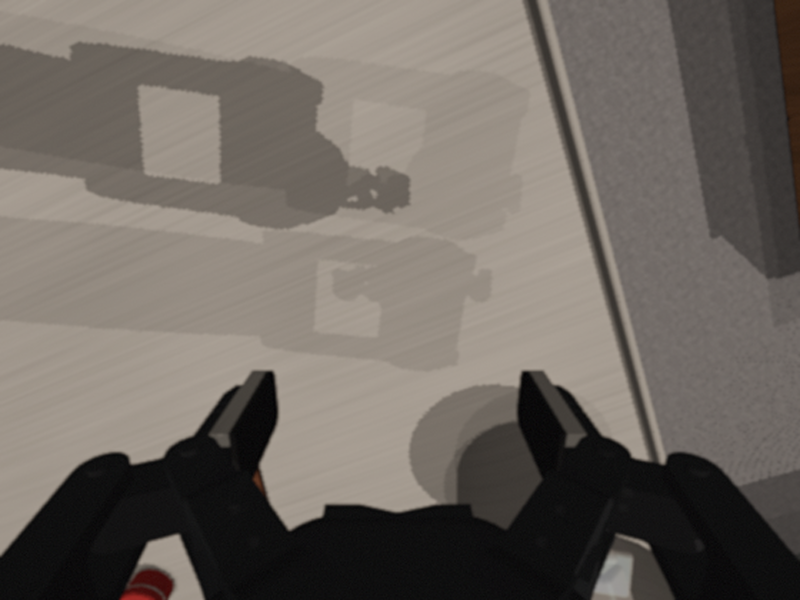

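Run:
```python
from station import *
from scipy.spatial.transform import Rotation as R
import cv2,numpy as np
o=get_obs(); print(R.from_rotvec(o['tool_rot']).as_matrix().round(3))
for n in ['scene','side','wrist']:
    d=get_image(n); M=cv2.Rodrigues(d['rvec'])[0]; print(n,(-M.T@d['tvec']).round(3), M.round(2).tolist())
```

```text
[[ 0.383 -0.001 -0.924]
 [ 0.924 -0.001  0.383]
 [-0.002 -1.     0.   ]]
scene [ 1.316 -0.211  0.915] [[0.25, 0.97, 0.01], [0.71, -0.18, -0.68], [-0.65, 0.18, -0.74]]
side [0.465 0.763 0.618] [[-0.99, -0.13, 0.02], [-0.09, 0.61, -0.79], [0.09, -0.78, -0.62]]
wrist [0.165 0.608 0.373] [[0.38, 0.92, -0.0], [0.88, -0.36, 0.31], [0.29, -0.12, -0.95]]
```

```bash
cat > h.py <<'E'
from station import *
from scipy.spatial.transform import Rotation as R
import cv2,numpy as np
def px(d,u,v,z):
    M=cv2.Rodrigues(d['rvec'])[0]; t=np.ravel(d['tvec']); c=-M.T@t
    r=M.T@np.linalg.solve(d['mtx'],[u,v,1]); return (c+r*(z-c[2])/r[2])
def px8(d,u,v,z): return px(d,(u+.5)*.7-.5,(v+.5)*.7-.5,z)
def proj(d,P): return cv2.projectPoints(np.float64(P).reshape(-1,3),np.float64(d['rvec']),np.float64(d['tvec']),d['mtx'],None)[0].reshape(-1,2)
def circ(x,y,z,r,n=60):
    a=np.linspace(0,2*np.pi,n); return np.c_[x+r*np.cos(a),y+r*np.sin(a),z+0*a]
def crop(d,P,half,name,circles=[],k=None):
    "crop around projected P, enlarged to 600x600 wide; overlay circles (x,y,z,r)"
    u,v=proj(d,P)[0]; k=k or 300/half
    A=np.float64([[k,0,300-k*u],[0,k,300-k*v]])
    im=cv2.warpAffine(d['frame'][:,:,::-1].copy(),A,(600,600),flags=cv2.INTER_CUBIC)
    for c in circles:
        p=proj(d,circ(*c) if len(c)==4 else c)*k+[300-k*u,300-k*v]
        cv2.polylines(im,[np.int32(p.round())],False,(255,255,0),1,cv2.LINE_AA)
    if name: cv2.imwrite('pics/'+name,im)
    return im,(u,v,k)
E
python3 - <<'E'
from h import *
s=get_image('scene');e=get_image('side')
for n,z,a,b in [('round',.01,(211,297),(496,201)),('square',.01,(536,235),(494,501)),('large',.044,(238,358),(390,188)),('med',.034,(476,272),(420,370)),('small',.028,(570,303),(310,453)),('tumb',.072,(304,286),(444,214)),('mini',.115,(407,307),(347,233)),('can',.115,(320,322),(363,182)),('high',.12,(502,285),(321,300)),('green',.115,(467,332),(278,258)),('openhead',.007,(396,304),(424,313)),('opentail',.007,(392,260),(500,323))]:
    print(n,px8(s,*a,z)[:2].round(4),px8(e,*b,z)[:2].round(4))
E
```

```text
round [ 0.4388 -0.3057] [ 0.4323 -0.2962]
square [0.4258 0.2919] [0.4196 0.3001]
large [ 0.6088 -0.2724] [ 0.6022 -0.2513]
med [0.5126 0.1425] [0.5114 0.147 ]
small [0.6139 0.2745] [0.6111 0.2804]
tumb [ 0.5106 -0.1525] [ 0.5087 -0.1396]
mini [ 0.6312 -0.0136] [ 0.6231 -0.0035]
can [ 0.6289 -0.1447] [ 0.6251 -0.1368]
high [0.627  0.1378] [0.6248 0.1423]
green [0.6991 0.0583] [0.6946 0.0635]
openhead [ 0.5277 -0.0034] [0.5199 0.0086]
opentail [0.4228 0.016 ] [0.4192 0.0146]
```

```bash
cat > objs.py <<'E'
O={'round':(.435,-.301,[(0.01,.048)]),'large':(.606,-.262,[(0,.033),(.044,.033)]),'med':(.512,.145,[(0,.026),(.034,.026)]),'small':(.6125,.277,[(0,.02),(.028,.02)]),
'tumb':(.5095,-.146,[(0,.0315),(.072,.033)]),'mini':(.627,-.009,[(0,.018),(.06,.018),(.115,.011),(.085,.011)]),'square':(.423,.296,[])}
E
python3 - <<'E'
from h import *; from objs import O
for cam in ['scene','side']:
    d=get_image(cam); T=[]
    for n,(x,y,cs) in O.items():
        im,_=crop(d,(x,y,.03),35,None,[(x,y,z,r) for z,r in cs]+[[(x-.01,y,.01),(x+.01,y,.01)],[(x,y-.01,.01),(x,y+.01,.01)]][:2*(n=='square')])
        T.append(cv2.resize(im,(200,200),interpolation=cv2.INTER_AREA) if 0 else cv2.resize(im,(266,300)) if 0 else im[50:550,50:550])
    T.append(T[0]*0)
    T=[cv2.resize(t,(200,200)) for t in T]
    cv2.imwrite(f'pics/ov_{cam}.png',np.vstack([np.hstack(T[:4]),np.hstack(T[4:])]))
E
```

```text
(no output)
```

View pics/ov_scene.png

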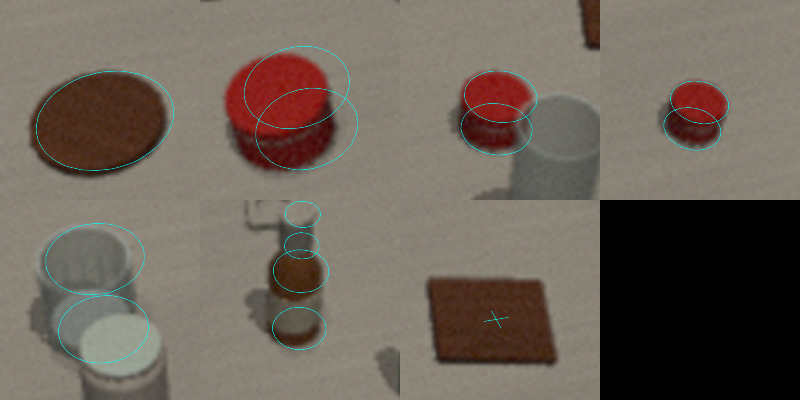

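View pics/ov_side.png

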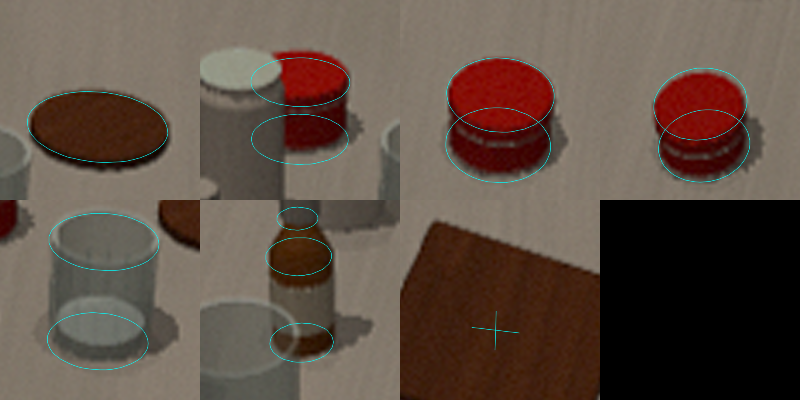

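```bash
cat > fit.py <<'E'
from h import *
from scipy.optimize import minimize
def sil(d,x,y,cs,k=4,sq=None):
    h,w=d['frame'].shape[:2]; m=np.zeros((h,w),np.uint8)
    if sq is not None:
        a=sq+np.pi/4+np.arange(4)*np.pi/2; r=.046*2**.5
        P=np.vstack([np.c_[x+r*np.cos(a),y+r*np.sin(a),0*a+z] for z in (0,.01)])
    else: P=np.vstack([circ(x,y,z,r) for z,r in cs])
    p=cv2.convexHull(np.float32(proj(d,P)))
    cv2.fillConvexPoly(m,np.int32((p*16).round()),255,cv2.LINE_AA,4); return m/255.
def mask(d,kind):
    f=cv2.GaussianBlur(d['frame'],(3,3),0).astype(int); r,g,b=f[...,0],f[...,1],f[...,2]
    return ((r-g>45)&(g<50)).astype(float) if kind=='red' else ((r-b>18)&(r<140)&(r-g<90)).astype(float)
def fit(d,x,y,cs,kind,sq=None):
    M=mask(d,kind); u,v=proj(d,(x,y,.02))[0].astype(int); 
    W=np.zeros_like(M); R_=60; W[max(0,v-R_):v+R_,max(0,u-R_):u+R_]=1
    n,l=cv2.connectedComponents((M*W).astype(np.uint8)); 
    c=np.bincount(l[l>0].ravel()); # component nearest the guess overlap
    S=sil(d,x,y,cs,sq=sq); best=max(range(1,n),key=lambda i:(S*(l==i)).sum()); M=(l==best).astype(float)
    f=lambda p: (np.abs(sil(d,p[0],p[1],cs,sq=None if sq is None else p[2]*10)-M)*W).sum()
    p0=[x,y]+([] if sq is None else [sq/10])
    sx=np.array([p0]+[np.add(p0,(.006 if i<2 else .02)*np.eye(len(p0))[i]) for i in range(len(p0))])
    r=minimize(f,p0,method='Nelder-Mead',options=dict(initial_simplex=sx,xatol=1e-5,fatol=.01))
    return r.x,r.fun,M.sum()
E
python3 - <<'E'
from fit import *; from objs import O
for cam in ['scene','side']:
    d=get_image(cam)
    for n in ['round','large','med','small','square']:
        x,y,cs=O[n]
        if n=='round': cs=[(0,.048),(.01,.048)]
        sq={'square':.3}.get(n)
        best=min((fit(d,x,y,cs,'red' if n in('large','med','small') else 'brown',s) for s in ([None] if sq is None else [-.4,-.1,.1,.3])),key=lambda r:r[1])
        print(cam,n,best[0].round(4),round(best[1],1),best[2])
E
```

```text
scene round [ 0.4271 -0.3082] 9556.1 10614.0
scene large [ 0.6007 -0.2742] 297.7 715.0
scene med [0.505  0.1468] 225.1 267.0
scene small [0.5987 0.2855] 175.7 154.0
scene square [ 0.4101  0.2999 -0.0238] 5984.6 6954.0
side round [ 0.3716 -0.1538] 11648.5 12815.0
side large [ 0.6164 -0.3357] 513.3 272.0
side med [0.5125 0.1367] 281.8 758.0
side small [0.6174 0.2616] 333.3 479.0
side square [0.3941 0.3249 0.0137] 10079.5 14369.0
```

Run:
```python
from fit import *; from objs import O
for cam in ['scene','side']:
    d=get_image(cam); f=cv2.GaussianBlur(d['frame'],(3,3),0)
    for n,p in [('round',(.435,-.301,.01)),('sq',(.423,.296,.01)),('medtop',(.512,.145,.034)),('table',(.5,.22,0))]:
        u,v=proj(d,p)[0].astype(int); print(cam,n,f[v,u],f[v+2,u])
    u,v=proj(d,(.512,.145,.02))[0].astype(int);print(f[v-12:v+20:2,u].tolist())
```

```text
scene round [75 45 29] [75 44 28]
scene sq [75 44 27] [73 43 25]
scene medtop [137  29  25] [137  30  26]
scene table [139 132 121] [124 122 114]
[[137, 128, 116], [136, 74, 66], [136, 32, 27], [136, 30, 25], [137, 29, 25], [137, 30, 26], [138, 30, 23], [139, 32, 26], [115, 25, 20], [82, 29, 27], [78, 38, 36], [78, 16, 17], [88, 49, 46], [117, 110, 100], [137, 130, 118], [136, 129, 117]]
side round [67 33 13] [66 33 13]
side sq [69 35 16] [66 33 14]
side medtop [134  13   7] [134  14   7]
side table [130 121 108] [132 122 108]
[[133, 15, 7], [135, 15, 9], [134, 11, 6], [134, 14, 9], [133, 13, 5], [134, 11, 5], [134, 10, 5], [132, 14, 7], [110, 9, 4], [79, 7, 2], [73, 33, 28], [64, 14, 13], [64, 5, 5], [66, 5, 3], [71, 18, 15], [95, 84, 75]]
```

```bash
python3 - <<'E'
s=open('fit.py').read()
i=s.index("    return ((r-g>45)"); j=s.index("def fit(")
s=s[:i]+"""    m=(r>1.5*g+8) if kind=='red' else ((r>1.33*g)&(r<105)&(r-b>25))
    return cv2.morphologyEx(m.astype(np.uint8),cv2.MORPH_CLOSE,np.ones((5,5),np.uint8)).astype(float)
"""+s[j:]
open('fit.py','w').write(s)
E
cat > runfit.py <<'E'
from fit import *; from objs import O
import sys
for cam in ['scene','side']:
    d=get_image(cam)
    for n in sys.argv[1:] or ['round','large','med','small','square']:
        x,y,cs=O[n]
        if n=='round': cs=[(0,.048),(.01,.048)]
        sq={'square':.3}.get(n)
        best=min((fit(d,x,y,cs,'red' if n in('large','med','small') else 'brown',s) for s in ([None] if sq is None else [-.4,-.1,.1,.3])),key=lambda r:r[1])
        print(cam,n,best[0].round(4),round(best[1],1),best[2])
E
python3 runfit.py
```

```text
scene round [ 0.4272 -0.3072] 202.3 875.0
scene large [ 0.6034 -0.2749] 173.2 842.0
scene med [0.5054 0.1448] 137.3 356.0
scene small [0.6075 0.279 ] 96.8 238.0
scene square [ 0.414   0.295  -0.0381] 216.7 768.0
side round [ 0.4341 -0.3141] 177.0 685.0
side large [ 0.6057 -0.2819] 332.2 513.0
side med [0.5119 0.1393] 172.0 873.0
side small [0.6147 0.2747] 159.8 675.0
side square [ 0.4204  0.2905 -0.0262] 395.0 3407.0
```

Run:
```python
from fit import *
d=get_image('scene')
T=[]
for k,(x,y) in [('brown',(.4272,-.3072)),('red',(.6034,-.2749)),('red',(.6075,.279)),('brown',(.414,.295))]:
    m=mask(d,k)*255; 
    cs={.4272:[(0,.048),(.01,.048)],.6034:[(0,.033),(.044,.033)],.6075:[(0,.02),(.028,.02)]}.get(x)
    S=sil(d,x,y,cs,sq=-.38 if cs is None else None)*255
    u,v=proj(d,(x,y,.02))[0].astype(int)
    im=d['frame'][:,:,::-1].copy(); im=np.dstack([im[...,2],S,m]).astype(np.uint8)
    T.append(cv2.resize(im[v-28:v+28,u-28:u+28],(200,200),interpolation=cv2.INTER_NEAREST))
cv2.imwrite('pics/m.png',np.hstack(T))
```

```text
(no output)
```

View pics/m.png

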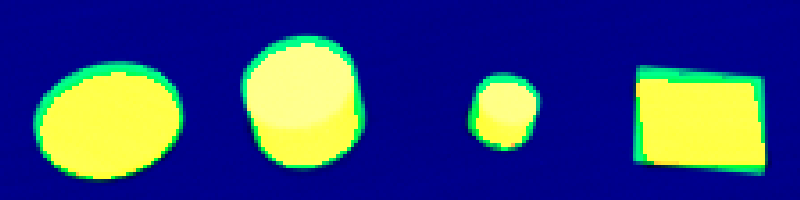

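```bash
python3 - <<'E'
s=open('fit.py').read()
s=s.replace("(r>1.5*g+8)","(r>1.35*g+3)").replace("(r>1.33*g)&(r<105)&(r-b>25)","(r>1.2*g)&(r<107)&(r-b>20)")
s+='''
def cfit(d,x,y,cs,kind,sq=None):
    b,c,n=fit(d,x,y,cs,kind,sq); M=mask(d,kind); S=sil(d,b[0],b[1],cs,sq=sq)
    nn,l,st,ce=cv2.connectedComponentsWithStats(M.astype(np.uint8)); i=max(range(1,nn),key=lambda i:(S*(l==i)).sum())
    from scipy.optimize import least_squares
    def g(p):
        S=sil(d,p[0],p[1],cs,sq=b[2]*10 if sq is not None else None); v,u=np.indices(S.shape); return [(S*u).sum()/S.sum()-ce[i][0],(S*v).sum()/S.sum()-ce[i][1]]
    r=least_squares(g,b[:2],diff_step=.003)
    return np.r_[r.x,b[2:]*10],st[i][4],sil(d,*r.x,cs,sq=b[2]*10 if sq is not None else None).sum(),c
'''
open('fit.py','w').write(s)
r=open('runfit.py').read().replace('(fit(','(cfit(').replace('key=lambda r:r[1]','key=lambda r:r[-1]').replace('round(best[1],1),best[2]','*[round(float(a),1) for a in best[1:]]')
open('runfit.py','w').write(r)
E
python3 runfit.py
```

```text
scene round [ 0.4317 -0.3069] 926.0 1083.5 152.8
scene large [ 0.6054 -0.2758] 883.0 1018.9 133.7
scene med [0.5072 0.1422] 378.0 495.5 116.4
scene small [0.6091 0.279 ] 261.0 338.3 75.3
scene square [ 0.417   0.2947 -0.336 ] 823.0 991.9 165.1
side round [ 0.4338 -0.308 ] 751.0 870.4 117.3
side large [ 0.6001 -0.2793] 543.0 846.4 303.2
side med [0.5118 0.1416] 916.0 1049.6 129.5
side small [0.6134 0.2766] 705.0 839.9 131.4
side square [ 0.4206  0.2938 -0.264 ] 3510.0 3841.0 305.3
```

Candidates (scene picture, 800 px): amber miniature (406,335), against green lookalike (463,360) and tray bottles (200–340,480). Squat tumbler (305,300), against highball (500,308). Tins: large (238,365), medium (475,278), small (570,306). The overlay crop confirms that the amber one has a paper label and is the miniature. I'm starting with a move over the middle, turning the jaws along world y.

send_rows([
  [1,-0.02,0.0,-0.025,0,-3,0],
  [1,-0.05,0,-0.063,0,-8,0],
  [1,-0.085,0,-0.108,0,-15,0],
  [1,-0.12,0,-0.153,0,-22.5,0],
  [1,-0.155,0,-0.197,0,-22.5,0],
  [1,-0.19,0,-0.241,0,-22.5,0],
  [1,-0.225,0,-0.285,0,-22.5,0],
  [1,-0.25,0,-0.32,0,-22.5,0],
  [1,-0.262,0,-0.335,0,-22.5,0],
  [1,-0.267,0,-0.339,0,-22.5,0],
], newtons=40)

```text
t: 2.2
tool_pos: [0.4506, 0.2, 0.2454]
tool_rot: [-1.21, -1.208, 1.208]
contact_force: [1.3, -0.0, -0.1]
opening: 0.0855
```

send_rows([
  [1,-0.03,0.0,-0.005,0,0,0],
  [1,-0.085,0,-0.015,0,0,0],
  [1,-0.145,0,-0.025,0,0,0],
  [1,-0.205,0,-0.035,0,0,0],
  [1,-0.265,0,-0.045,0,0,0],
  [1,-0.325,0,-0.06,0,0,0],
  [1,-0.385,0,-0.07,0,0,0],
  [1,-0.44,0,-0.075,0,0,0],
  [1,-0.466,0,-0.075,0,0,0],
  [1,-0.476,0,-0.075,0,0,0],
])

```text
t: 3.45
tool_pos: [0.5253, -0.2756, 0.2451]
tool_rot: [-1.209, -1.209, 1.208]
contact_force: [0.0, 0.9, 0.4]
opening: 0.0854
```

```bash
cat > w.py <<'E'
from fit import *
import sys
def wrist(name,circles=[]):
    d=get_image('wrist'); im=cv2.resize(d['frame'][:,:,::-1].copy(),(784,588),interpolation=cv2.INTER_CUBIC)
    for c in circles:
        p=(proj(d,circ(*c))+.5)*1.4-.5; cv2.polylines(im,[np.int32(p.round())],False,(255,255,0),1,cv2.LINE_AA)
    cv2.imwrite('pics/'+name,im); return d
E
python3 - <<'E'
from w import *
o=get_obs();print(o['t'],o['tool_pos'],o['contact_force'])
d=wrist('w1.png',[(.605,-.276,0,.033),(.605,-.276,.044,.033),(.4327,-.3075,.01,.048)])
for n,a in [('large',((.605,-.276,[(0,.033),(.044,.033)],'red')))]: print(cfit(d,*a))
E
```

```text
3.45 [ 0.52527968 -0.27559368  0.2450603 ] [0.03669746 0.8973822  0.38367999]
(array([ 0.60751191, -0.27508403]), np.int32(2353), np.float64(2654.4745098039216), np.float64(298.99607843137255))
```

View pics/w1.png

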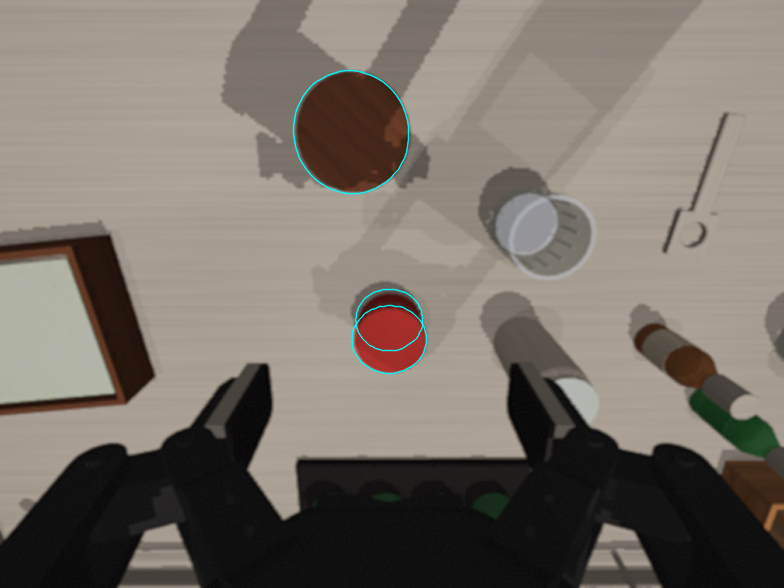

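send_rows([
  [1,0,0.02,-0.03,0,0,0],
  [1,0,0.04,-0.065,0,0,0],
  [1,0,0.08,-0.081,0,0,0],
  [1,0,0.125,-0.081,0,0,0],
  [1,0,0.165,-0.081,0,0,0],
  [1,0,0.195,-0.081,0,0,0],
  [1,0,0.21,-0.081,0,0,0],
  [1,0,0.217,-0.081,0,0,0],
  [-1,0,0.217,-0.081,0,0,0],
  [-1,0,0.217,-0.081,0,0,0],
], newtons=40)

```text
t: 4.75
tool_pos: [0.6074, -0.2756, 0.0303]
tool_rot: [-1.212, -1.211, 1.209]
contact_force: [0.1, -0.1, -2.1]
opening: 0.0629
```

Run:
```python
from w import *
o=get_obs();print(o['t'],o['tool_pos'],o['contact_force'],o['opening'])
d=wrist('w2.png',[(.6065,-.2755,.044,.033)])
```

```text
4.75 [ 0.6073692  -0.27558296  0.03032413] [ 0.09089036 -0.07792116 -2.14620285] 0.06286078661463154
```

View pics/w2.png

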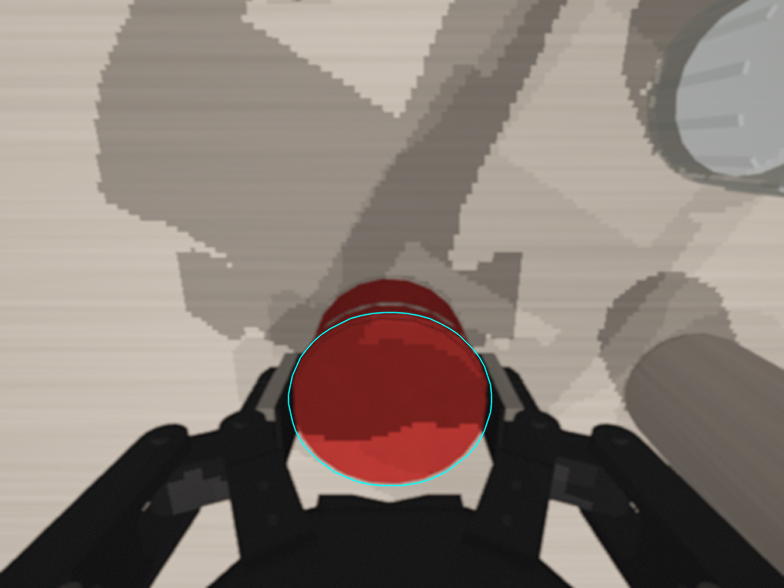

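send_rows([
  [-1,0,0,0,0,0,0],
  [-1,0,-0.01,0,0,0,0],
  [-1,0,-0.035,0,0,0,0],
  [-1,0,-0.075,0,0,0,0],
  [-1,0,-0.115,0,0,0,0],
  [-1,0.02,-0.15,0.005,0,0,0],
  [-1,0.05,-0.17,0.015,0,0,0],
  [-1,0.095,-0.18,0.025,0,0,0],
  [-1,0.145,-0.18,0.035,0,0,0],
  [-1,0.195,-0.18,0.045,0,0,0],
])

```text
t: 6.05
tool_pos: [0.5603, -0.0787, 0.2085]
tool_rot: [-1.21, -1.209, 1.209]
contact_force: [0.9, 0.0, -2.5]
opening: 0.0629
```

send_rows([
  [-1,0.05,0,0.01,0,0,0],
  [-1,0.1,0,0.02,0,0,0],
  [-1,0.15,0,0.03,0,0,0],
  [-1,0.2,0,0.04,0,0,0],
  [-1,0.25,0,0.05,0,0,0],
  [-1,0.3,0,0.06,0,0,0],
  [-1,0.34,0,0.063,0,0,0],
  [-1,0.365,0,0.063,0,0,0],
  [-1,0.374,0,0.063,0,0,0],
  [-1,0.374,0,0.063,0,0,0],
])

```text
t: 7.3
tool_pos: [0.4981, 0.2937, 0.2082]
tool_rot: [-1.209, -1.209, 1.21]
contact_force: [0.4, 0.1, -1.2]
opening: 0.0628
```

Run:
```python
from w import *
o=get_obs();print(o['t'],o['tool_pos'],o['contact_force'],o['opening'])
d=wrist('w3.png',[(.419,.294,.01,.046)])
for s in [-.5,-.3,-.1,.2]: print(cfit(d,.419,.294,None,'brown',s))
```

```text
7.3 [0.49806398 0.29367744 0.2081638 ] [ 0.40192652  0.06014779 -1.22318972] 0.06277765802398827
(array([ 0.42427175,  0.2832539 , -0.32086227]), np.int32(5584), np.float64(8040.603921568627), np.float64(2518.8980392156864))
(array([ 0.42426449,  0.28325213, -0.32791957]), np.int32(5584), np.float64(8048.117647058823), np.float64(2517.2039215686273))
(array([ 0.42427532,  0.28326449, -0.32989092]), np.int32(5584), np.float64(8047.094117647059), np.float64(2514.745098039216))
(array([0.42428134, 0.28324769, 0.50339439]), np.int32(5584), np.float64(8035.694117647059), np.float64(2841.043137254902))
```

View pics/w3.png

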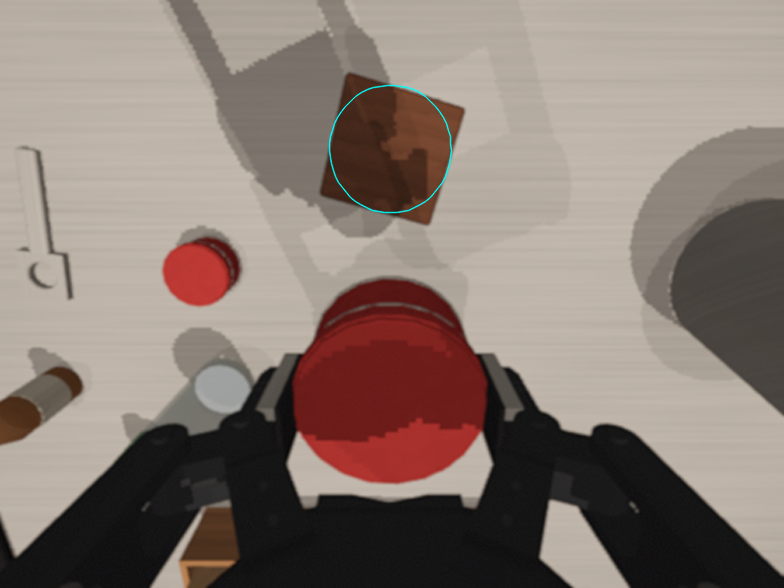

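Run:
```python
from w import *
d=get_image('wrist'); o=get_obs()
P=[px(d,(u+.5)/1.4-.5,(v+.5)/1.4-.5,.01)[:2] for u,v in [(347,73),(465,107),(430,224),(321,193)]]
P=np.array(P);print(P.round(4).tolist(),P.mean(0),np.linalg.norm(np.diff(P,axis=0),axis=1))
print('med',cfit(d,.511,.1415,[(0,.026),(.034,.026)],'red'))
z=o['tool_pos'][2]-.0303
print('held',cfit(d,.498,.2937,[(z,.033),(z+.044,.033)],'red'))
```

```text
[[0.3656, 0.2628], [0.3881, 0.3487], [0.4743, 0.3256], [0.45, 0.2396]] [0.41949332 0.29419004] [0.08885946 0.08928896 0.08937528]
med (array([0.51092091, 0.14195001]), np.int32(2085), np.float64(2431.3921568627457), np.float64(340.44313725490196))
held (array([0.49845486, 0.2932065 ]), np.int32(15857), np.float64(17273.69411764706), np.float64(102.66666666666666))
```

send_rows([
  [-1,0.001,0,0.02,0,0,0],
  [-1,0.001,0,0.05,0,0,0],
  [-1,0.001,0.01,0.073,0,0,0],
  [-1,0.001,0.04,0.079,0,0,0],
  [-1,0.001,0.08,0.079,0,0,0],
  [-1,0.001,0.115,0.079,0,0,0],
  [-1,0.001,0.14,0.079,0,0,0],
  [-1,0.001,0.155,0.079,0,0,0],
  [-1,0.001,0.162,0.079,0,0,0],
  [-1,0.001,0.165,0.079,0,0,0],
])

```text
t: 8.65
tool_pos: [0.4198, 0.295, 0.0438]
tool_rot: [-1.21, -1.21, 1.208]
contact_force: [0.1, 0.6, -1.4]
opening: 0.0632
```

send_rows([
  [-1,0,0.001,0,0,0,0],
  [-1,0,0.0025,0,0,0,0],
  [-1,0,0.003,0,0,0,0],
  [0,0,0.003,0,0,0,0],
  [0.4,0,0.003,0,0,0,0],
  [1,0,0.003,0,0,0,0],
  [1,0,0.003,0,0,0,0],
  [1,0,-0.01,0,0,0,0],
  [1,0,-0.04,0,0,0,0],
  [1,0,-0.08,0,0,0,0],
])

```text
t: 9.9
tool_pos: [0.4187, 0.2947, 0.1242]
tool_rot: [-1.209, -1.208, 1.21]
contact_force: [0.8, -0.7, -0.2]
opening: 0.0857
```

Run:
```python
from w import *
o=get_obs();print(o['t'],o['tool_pos'],o['contact_force'],o['opening'])
d=wrist('w4.png',[(.4195,.2942,.054,.033)])
print('large',cfit(d,.4195,.2942,[(.01,.033),(.054,.033)],'red'))
```

```text
9.9 [0.41870362 0.29470082 0.12422174] [ 0.8416002  -0.72442519 -0.22649747] 0.08565708571951663
large (array([0.4078318 , 0.29388357]), np.int32(10333), np.float64(7029.972549019608), np.float64(3126.929411764706))
```

View pics/w4.png

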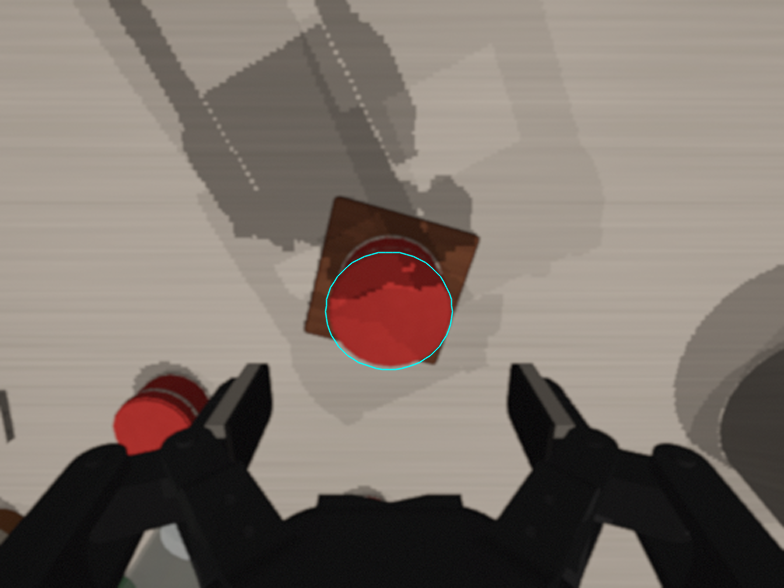

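send_rows([
  [1,-0.02,-0.01,-0.012,0,0,0],
  [1,-0.06,-0.02,-0.037,0,0,0],
  [1,-0.105,-0.02,-0.065,0,0,0],
  [1,-0.14,-0.01,-0.085,0,0,0],
  [1,-0.1525,0.01,-0.0922,0,0,0],
  [1,-0.1525,0.04,-0.0922,0,0,0],
  [1,-0.1525,0.07,-0.0922,0,0,0],
  [1,-0.1525,0.09,-0.0922,0,0,0],
  [1,-0.1525,0.099,-0.0922,0,0,0],
  [1,-0.1525,0.1,-0.0922,0,0,0],
])

```text
t: 11.2
tool_pos: [0.5116, 0.1425, 0.0236]
tool_rot: [-1.209, -1.209, 1.209]
contact_force: [-0.1, 0.4, 0.5]
opening: 0.0851
```

Run:
```python
from w import *
o=get_obs();print(o['t'],o['tool_pos'],o['contact_force'],o['opening'])
d=wrist('w5.png',[(.511,.142,.034,.026)])
print('med',cfit(d,.511,.142,[(.0,.026),(.034,.026)],'red'))
```

```text
11.2 [0.51156424 0.14250596 0.02357098] [-0.10355376  0.44368938  0.5193567 ] 0.08505098855880268
med (array([0.51094712, 0.14237072]), np.int32(9472), np.float64(10742.419607843136), np.float64(943.6980392156863))
```

View pics/w5.png

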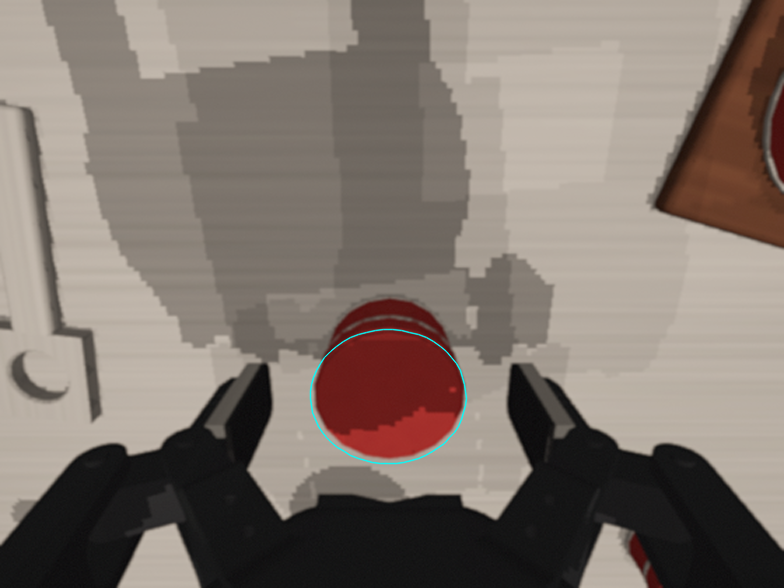

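send_rows([
  [-1,0,0,0,0,0,0],
  [-1,0,0,0,0,0,0],
  [-1,0,0,0,0,0,0],
  [-1,0,0,0,0,0,0],
  [-1,0,-0.01,0,0,0,0],
  [-1,0,-0.035,0,0,0,0],
  [-1,0,-0.07,0,0,0,0],
  [-1,0,-0.1,0,0,0,0],
  [-1,0,-0.115,0,0,0,0],
  [-1,0,-0.12,0,0,0,0],
])

```text
t: 12.5
tool_pos: [0.5115, 0.1425, 0.1438]
tool_rot: [-1.21, -1.21, 1.209]
contact_force: [-0.7, -0.4, -1.8]
opening: 0.0489
```

send_rows([
  [-1,0.01,0,0.006,0,0,0],
  [-1,0.035,0,0.02,0,0,0],
  [-1,0.065,0,0.035,0,0,0],
  [-1,0.095,0,0.04,0,0,0],
  [-1,0.125,0,0.04,0,0,0],
  [-1,0.145,0,0.04,0,0,0],
  [-1,0.152,0,0.04,0,0,0],
  [-1,0.152,0,0.04,0,0,0],
  [-1,0.152,0,0.04,0,0,0],
  [-1,0.152,0,0.04,0,0,0],
])

```text
t: 13.75
tool_pos: [0.4716, 0.2938, 0.1433]
tool_rot: [-1.21, -1.208, 1.209]
contact_force: [-0.5, -0.8, -1.4]
opening: 0.0486
```

Run:
```python
from w import *
o=get_obs();print(o['t'],o['tool_pos'],o['contact_force'],o['opening'])
d=wrist('w6.png',[(.419,.2945,.054,.033)])
z=o['tool_pos'][2]-.0236
print('held',cfit(d,*o['tool_pos'][:2],[(z,.026),(z+.034,.026)],'red'))
```

```text
13.75 [0.47155335 0.29379388 0.14329323] [-0.49396206 -0.79535658 -1.36144288] 0.04858212638011648
held (array([0.47277269, 0.29314254]), np.int32(10267), np.float64(10688.552941176471), np.float64(147.06274509803922))
```

View pics/w6.png

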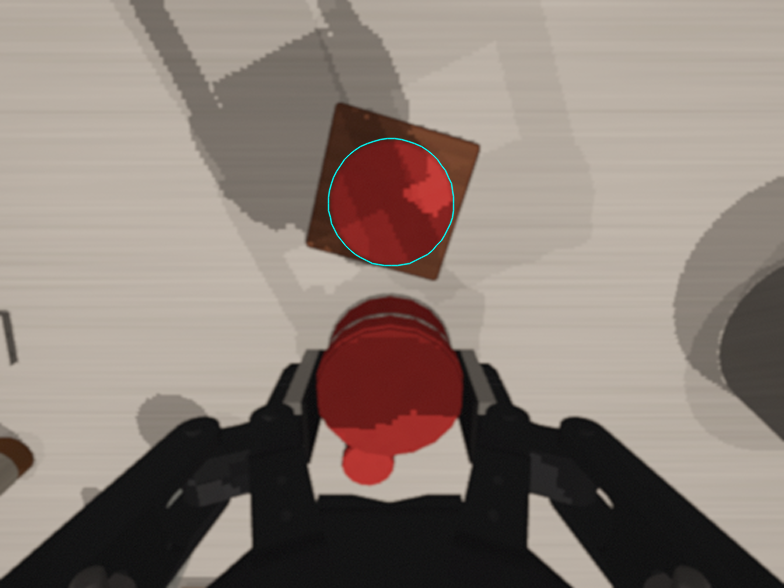

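send_rows([
  [-1,0.001,0,0.01,0,0,0],
  [-1,0.001,0,0.028,0,0,0],
  [-1,0.001,0,0.045,0,0,0],
  [-1,0.001,0,0.0525,0,0,0],
  [-1,0.001,0.015,0.0525,0,0,0],
  [-1,0.001,0.035,0.0525,0,0,0],
  [-1,0.001,0.05,0.0525,0,0,0],
  [-1,0.001,0.058,0.0525,0,0,0],
  [-1,0.001,0.061,0.0525,0,0,0],
  [-1,0.001,0.061,0.0525,0,0,0],
])

```text
t: 15.05
tool_pos: [0.4192, 0.2956, 0.0825]
tool_rot: [-1.209, -1.209, 1.209]
contact_force: [1.3, 0.7, -1.4]
opening: 0.0485
```

Run:
```python
from w import *
o=get_obs();print(o['t'],o['tool_pos'],o['contact_force'],o['opening'])
d=wrist('w7.png')
for c in ['side','scene']:
    e=get_image(c)
    crop(e,(.42,.294,.05),40,f'{c}7.png',[(.4195,.2945,.054,.033),(.4195,.2945,.01,.033)])
```

```text
15.05 [0.41918425 0.29556643 0.08249109] [ 1.28079559  0.72218745 -1.35356226] 0.04853350710031289
```

View pics/w7.png

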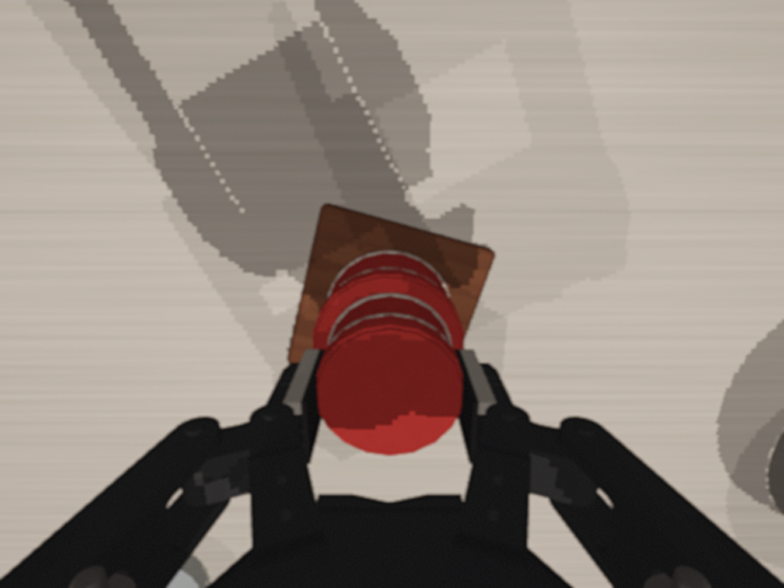

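View pics/side7.png

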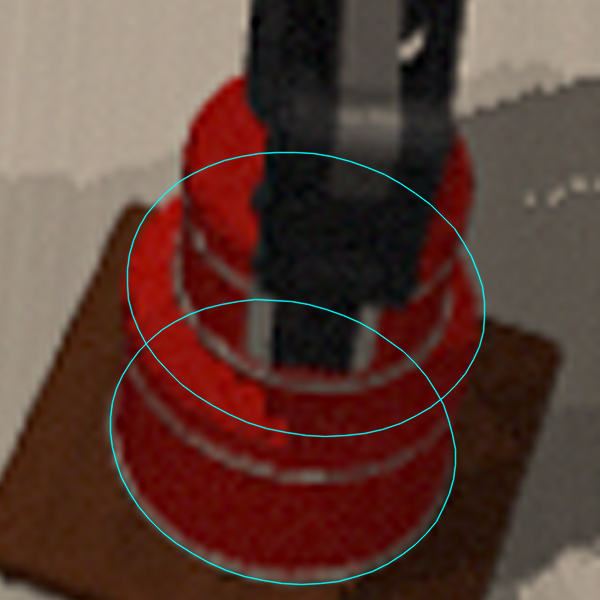

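Run:
```python
from w import *
o=get_obs(); x,y,z=o['tool_pos']; b=z-.0236
T=[]
for c in ['side','scene']:
    e=get_image(c)
    im,_=crop(e,(.42,.294,.05),30 if c=='side' else 20,None,[(x,y,b,.026),(x,y,b+.034,.026),(.4192,.295,.054,.033),(.4192,.295,.01,.033)])
    T.append(im[:,100:500] )
cv2.imwrite('pics/b7.png',np.hstack(T))
```

View pics/b7.png

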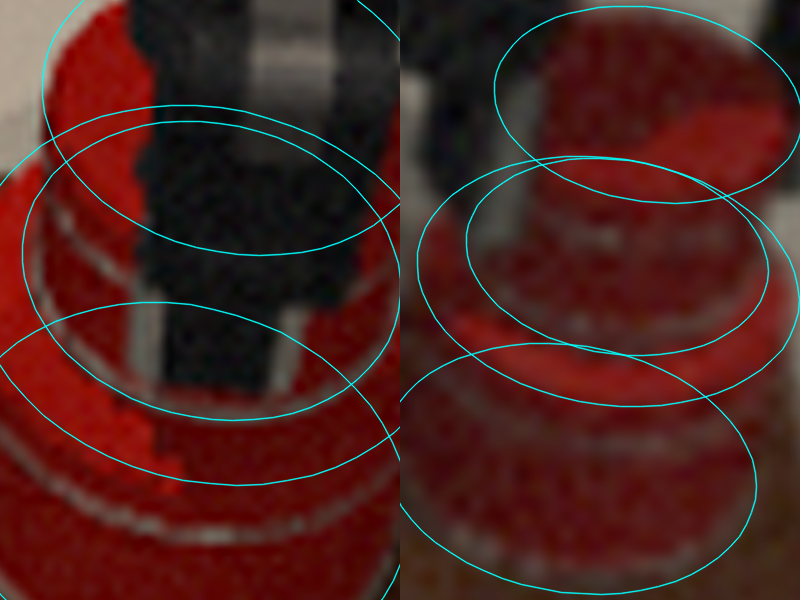

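send_rows([
  [-1,-0.0005,0.002,0,0,0,0],
  [-1,-0.0005,0.004,0,0,0,0],
  [-1,-0.0005,0.0048,0,0,0,0],
  [-1,-0.0005,0.0048,0,0,0,0],
  [0,-0.0005,0.0048,0,0,0,0],
  [0.5,-0.0005,0.0048,0,0,0,0],
  [0.5,-0.0005,0.0048,0,0,0,0],
  [0.5,-0.0005,-0.01,0,0,0,0],
  [0.5,-0.0005,-0.035,0,0,0,0],
  [0.5,-0.0005,-0.07,0,0,0,0],
])

```text
t: 16.55
tool_pos: [0.4184, 0.2947, 0.1531]
tool_rot: [-1.209, -1.208, 1.21]
contact_force: [0.4, -0.4, 1.2]
opening: 0.0643
```

send_rows([
  [1,0,-0.005,-0.03,0,0,0],
  [1,0,-0.005,-0.06,0,0,0],
  [1,0,-0.005,-0.08,0,0,0],
  [1,0,-0.005,-0.08,0,0,0],
  [1,0,-0.005,-0.08,0,0,0],
  [1,0,-0.005,-0.08,0,0,0],
  [1,0,-0.005,-0.08,0,0,0],
  [1,0,-0.005,-0.08,0,0,0],
  [1,0,-0.005,-0.08,0,0,0],
  [1,0,-0.005,-0.08,0,0,0],
])

```text
t: 17.8
tool_pos: [0.4989, 0.2949, 0.1573]
tool_rot: [-1.209, -1.209, 1.209]
contact_force: [0.7, 0.7, -0.3]
opening: 0.0856
```

Run:
```python
from w import *
o=get_obs();print(o['t'],o['tool_pos'],o['contact_force'],o['opening'])
d=wrist('w8.png',[(.4192,.295,.088,.026),(.4192,.295,.054,.033)])
print('small',cfit(d,.611,.2775,[(.0,.02),(.028,.02)],'red'))
```

```text
17.8 [0.4988643  0.29493381 0.15726141] [ 0.74198886  0.6757945  -0.33764881] 0.08560978255211919
small (array([0.61243658, 0.27728441]), np.int32(1277), np.float64(1573.0156862745098), np.float64(290.15294117647056))
```

View pics/w8.png

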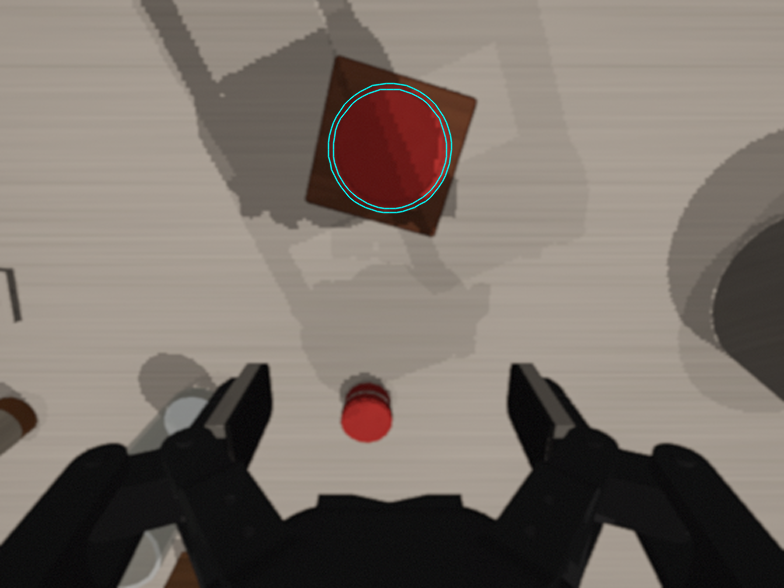

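send_rows([
  [1,-0.005,0,-0.03,0,0,0],
  [1,-0.012,0,-0.07,0,0,0],
  [1,-0.0177,0.01,-0.1,0,0,0],
  [1,-0.0177,0.03,-0.1128,0,0,0],
  [1,-0.0177,0.065,-0.1128,0,0,0],
  [1,-0.0177,0.1,-0.1128,0,0,0],
  [1,-0.0177,0.125,-0.1128,0,0,0],
  [1,-0.0177,0.133,-0.1128,0,0,0],
  [1,-0.0177,0.135,-0.1128,0,0,0],
  [1,-0.0177,0.135,-0.1128,0,0,0],
])

```text
t: 19.1
tool_pos: [0.6127, 0.2776, 0.0238]
tool_rot: [-1.21, -1.211, 1.208]
contact_force: [-0.1, -0.5, 0.4]
opening: 0.0854
```

Run:
```python
from w import *
o=get_obs();print(o['t'],o['tool_pos'],o['contact_force'],o['opening'])
d=wrist('w9.png',[(.612,.2773,.028,.02)])
print('small',cfit(d,.612,.2773,[(.0,.02),(.028,.02)],'red'))
```

```text
19.1 [0.61267017 0.27758338 0.02376083] [-0.09056717 -0.4625849   0.41074103] 0.08537523321942894
small (array([0.61218534, 0.27741033]), np.int32(5282), np.float64(6201.219607843137), np.float64(894.0901960784313))
```

View pics/w9.png

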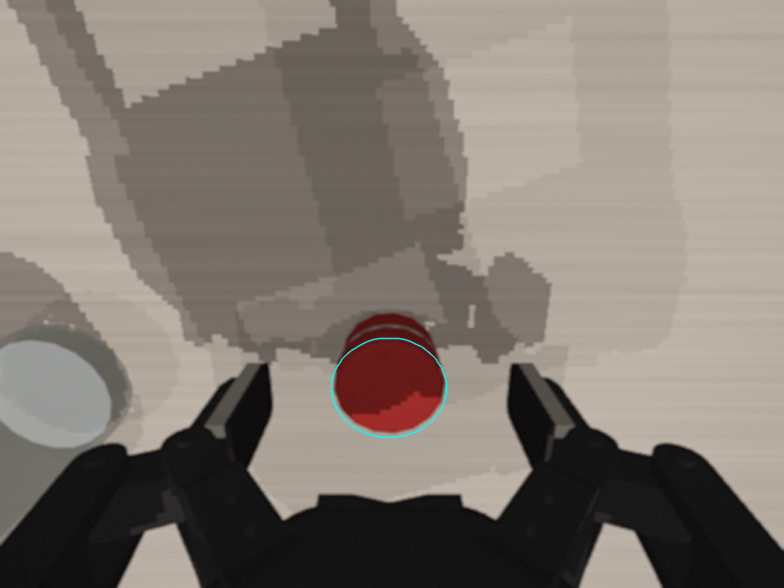

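send_rows([
  [-1,0,0,0,0,0,0],
  [-1,0,0,0,0,0,0],
  [-1,0,0,0,0,0,0],
  [-1,0,0,0,0,0,0],
  [-1,0,0,0,0,0,0],
  [-1,0,-0.01,0,0,0,0],
  [-1,0,-0.035,0,0,0,0],
  [-1,0,-0.075,0,0,0,0],
  [-1,0,-0.115,0,0,0,0],
  [-1,0,-0.135,0,0,0,0],
])

```text
t: 20.4
tool_pos: [0.6126, 0.2775, 0.1603]
tool_rot: [-1.211, -1.212, 1.207]
contact_force: [-0.6, 0.2, -0.8]
opening: 0.0365
```

send_rows([
  [-1,0.002,-0.01,0.02,0,0,0],
  [-1,0.005,-0.015,0.05,0,0,0],
  [-1,0.01,-0.015,0.085,0,0,0],
  [-1,0.014,-0.015,0.11,0,0,0],
  [-1,0.017,-0.015,0.122,0,0,0],
  [-1,0.017,-0.015,0.127,0,0,0],
  [-1,0.017,-0.015,0.127,0,0,0],
  [-1,0.017,-0.015,0.127,0,0,0],
  [-1,0.017,-0.015,0.127,0,0,0],
  [-1,0.017,-0.015,0.127,0,0,0],
])

```text
t: 21.65
tool_pos: [0.485, 0.2941, 0.1723]
tool_rot: [-1.209, -1.209, 1.209]
contact_force: [0.1, 0.6, -1.0]
opening: 0.0365
```

Run:
```python
from w import *
o=get_obs();print(o['t'],o['tool_pos'],o['contact_force'],o['opening'])
x,y,z=o['tool_pos']
d=wrist('w10.png',[(.4192,.295,.088,.026),(x,y,z+.005,.02)])
```

```text
21.65 [0.48503367 0.29414317 0.17228006] [ 0.13663908  0.58952821 -0.99830599] 0.03653929143206218
```

View pics/w10.png

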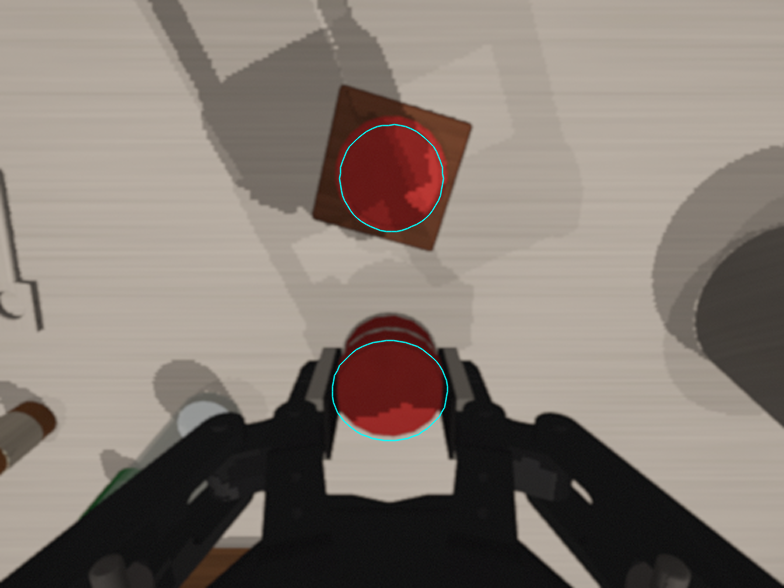

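send_rows([
  [-1,0.0005,0,0.012,0,0,0],
  [-1,0.0005,0,0.035,0,0,0],
  [-1,0.0005,0,0.055,0,0,0],
  [-1,0.0005,0,0.0655,0,0,0],
  [-1,0.0005,0.01,0.066,0,0,0],
  [-1,0.0005,0.03,0.066,0,0,0],
  [-1,0.0005,0.045,0.066,0,0,0],
  [-1,0.0005,0.054,0.066,0,0,0],
  [-1,0.0005,0.057,0.066,0,0,0],
  [-1,0.0005,0.057,0.066,0,0,0],
])

```text
t: 22.95
tool_pos: [0.419, 0.2948, 0.1155]
tool_rot: [-1.209, -1.209, 1.209]
contact_force: [0.6, -0.0, -0.3]
opening: 0.0365
```

Run:
```python
from w import *
o=get_obs();print(o['t'],o['tool_pos'],o['contact_force'],o['opening'])
x,y,z=o['tool_pos'];b=z-.0235
T=[]
for c in ['side','scene']:
    e=get_image(c)
    im,_=crop(e,(.42,.294,.08),40 if c=='side' else 30,None,[(x,y,b,.02),(x,y,b+.028,.02),(.4192,.295,.088,.026),(.4192,.295,.054,.033)])
    T.append(im[:,100:500] )
cv2.imwrite('pics/b11.png',np.hstack(T))
```

```text
22.95 [0.41897749 0.29483155 0.11545442] [ 0.60749729 -0.00986379 -0.29001369] 0.03653279945203543
```

View pics/b11.png

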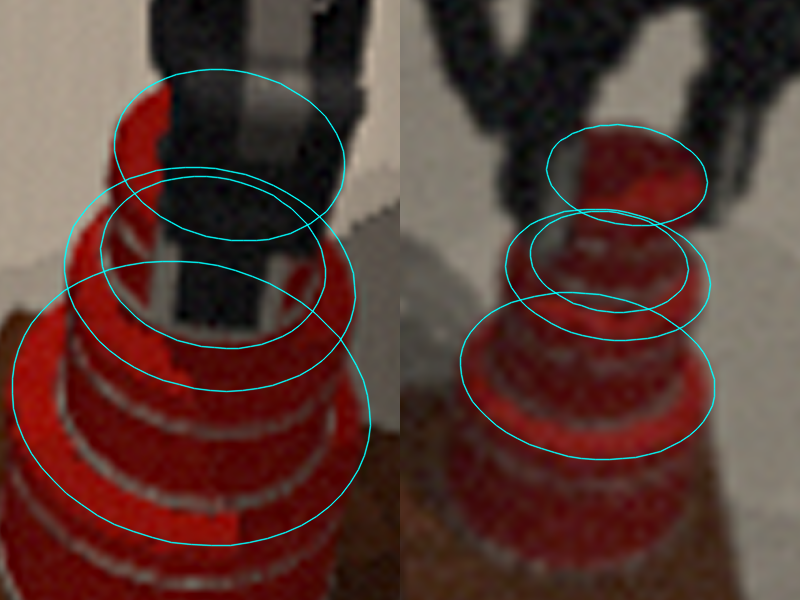

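send_rows([
  [-1,0,0.002,0,0,0,0],
  [-1,0,0.0035,0,0,0,0],
  [-1,0,0.0042,0,0,0,0],
  [-1,0,0.0042,0,0,0,0],
  [-0.2,0,0.0042,0,0,0,0],
  [0.2,0,0.0042,0,0,0,0],
  [0.2,0,0.0042,0,0,0,0],
  [0.2,0,-0.01,0,0,0,0],
  [0.2,0,-0.035,0,0,0,0],
  [0.2,0,-0.06,0,0,0,0],
])

```text
t: 24.3
tool_pos: [0.4189, 0.2949, 0.1771]
tool_rot: [-1.21, -1.21, 1.208]
contact_force: [-0.9, 0.4, 1.0]
opening: 0.0513
```

send_rows([
  [1,-0.01,-0.02,-0.02,0,0,0],
  [1,-0.05,-0.04,-0.04,0,0,0],
  [1,-0.11,-0.05,-0.06,0,0,0],
  [1,-0.17,-0.05,-0.06,0,0,0],
  [1,-0.23,-0.05,-0.06,0,0,0],
  [1,-0.29,-0.05,-0.06,0,0,0],
  [1,-0.35,-0.05,-0.06,0,0,0],
  [1,-0.4,-0.05,-0.06,0,0,0],
  [1,-0.43,-0.05,-0.06,0,0,0],
  [1,-0.44,-0.05,-0.06,0,0,0],
])

```text
t: 25.55
tool_pos: [0.4788, -0.1468, 0.2265]
tool_rot: [-1.212, -1.208, 1.207]
contact_force: [0.9, -0.5, 0.7]
opening: 0.0851
```

Run:
```python
from w import *
o=get_obs();print(o['t'],o['tool_pos'],o['contact_force'],o['opening'])
d=wrist('w12.png',[(.510,-.147,.072,.033),(.51,-.147,0,.0315),(.4327,-.3075,.01,.048)])
T=[]
for c in ['side','scene']:
    e=get_image(c)
    im,_=crop(e,(.42,.294,.06),40 if c=='side' else 30,None,[(.4192,.295,.116,.02),(.4192,.295,.088,.026),(.4192,.295,.054,.033)])
    T.append(im[:,100:500] )
cv2.imwrite('pics/b12.png',np.hstack(T))
```

```text
25.55 [ 0.47875633 -0.14681655  0.22648787] [ 0.85400225 -0.53527904  0.65841368] 0.08506394473562025
```

View pics/b12.png

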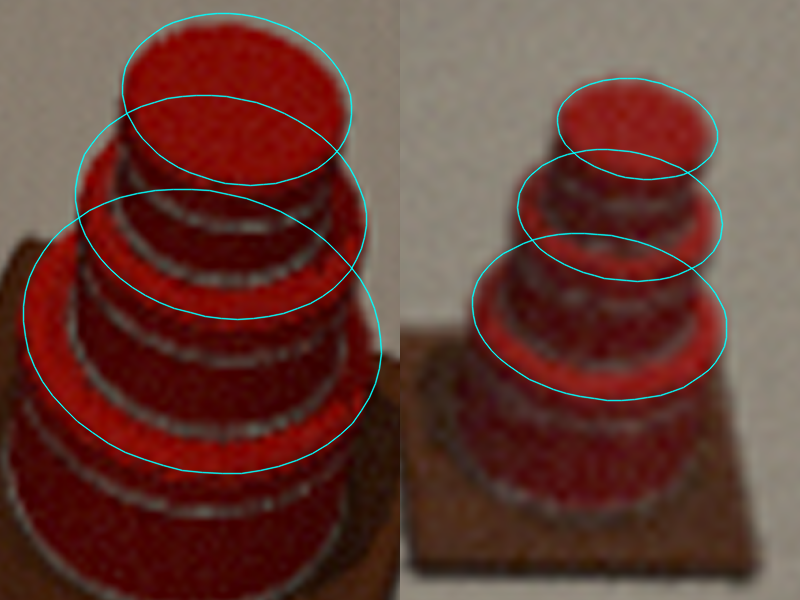

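View pics/w12.png

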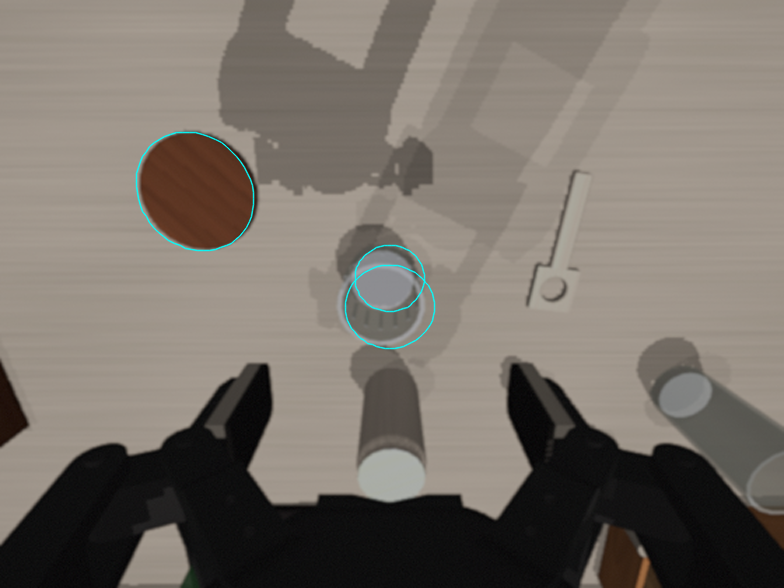

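send_rows([
  [1,-0.003,0.01,-0.01,0,0,0],
  [1,-0.0057,0.03,-0.025,0,0,0],
  [1,-0.0057,0.06,-0.0315,0,0,0],
  [1,-0.0057,0.09,-0.0315,0,0,0],
  [1,-0.0057,0.11,-0.0315,0,0,0],
  [1,-0.0057,0.12,-0.0315,0,0,0],
  [1,-0.0057,0.125,-0.0315,0,0,0],
  [1,-0.0057,0.125,-0.0315,0,0,0],
  [1,-0.0057,0.125,-0.0315,0,0,0],
  [1,-0.0057,0.125,-0.0315,0,0,0],
])

```text
t: 26.95
tool_pos: [0.5106, -0.1512, 0.1012]
tool_rot: [-1.211, -1.21, 1.209]
contact_force: [-0.0, -0.5, 0.1]
opening: 0.0851
```

Run:
```python
from w import *
o=get_obs();print(o['t'],o['tool_pos'],o['contact_force'],o['opening'])
d=wrist('w13.png',[(.510,-.1525,.072,.033),(.51,-.1525,0,.0315)])
```

```text
26.95 [ 0.51063332 -0.15122739  0.10116815] [-0.04400426 -0.50026157  0.08568237] 0.08508381606262733
```

View pics/w13.png

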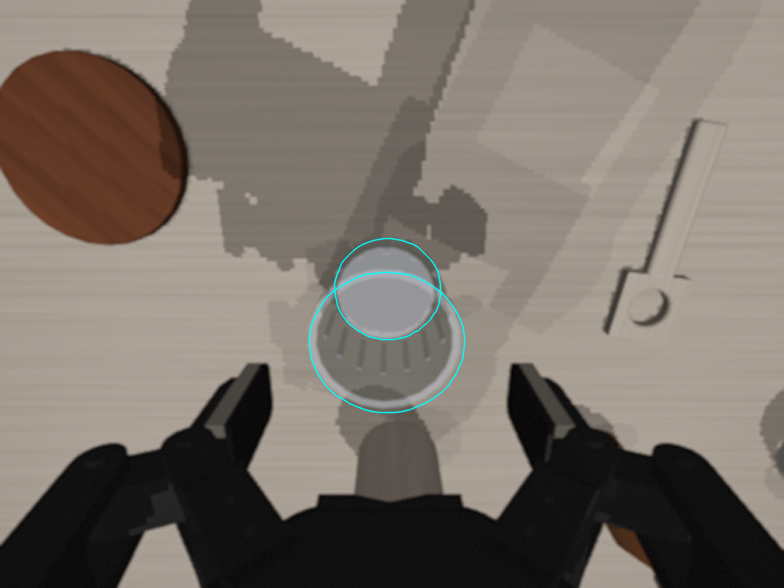

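send_rows([
  [1,-0.0013,0.005,0,0,0,0],
  [1,-0.0013,0.02,0,0,0,0],
  [1,-0.0013,0.04,0,0,0,0],
  [1,-0.0013,0.053,0,0,0,0],
  [1,-0.0013,0.058,0,0,0,0],
  [1,-0.0013,0.058,0,0,0,0],
  [-1,-0.0013,0.058,0,0,0,0],
  [-1,-0.0013,0.058,0,0,0,0],
  [-1,-0.0013,0.058,0,0,0,0],
  [-1,-0.0013,0.058,0,0,0,0],
], newtons=40)

```text
t: 28.25
tool_pos: [0.511, -0.1527, 0.0435]
tool_rot: [-1.211, -1.21, 1.209]
contact_force: [-0.7, -0.9, 6.1]
opening: 0.0656
```

send_rows([
  [-1,0,0,0,0,0,0],
  [-1,0,0,0,0,0,0],
  [-1,0,-0.005,0,0,0,0],
  [-1,0,-0.015,0,0,0,0],
  [-1,0,-0.035,0,0,0,0],
  [-1,0,-0.06,0,0,0,0],
  [-1,0,-0.08,0,0,0,0],
  [-1,0,-0.09,0,0,0,0],
  [-1,0,-0.09,0,0,0,0],
  [-1,0,-0.09,0,0,0,0],
])

```text
t: 29.5
tool_pos: [0.5095, -0.1519, 0.1312]
tool_rot: [-1.207, -1.208, 1.209]
contact_force: [-0.1, -0.1, -2.9]
opening: 0.0655
```

Run:
```python
from w import *
o=get_obs();print(o['t'],o['tool_pos'],o['contact_force'],o['opening'])
x,y,z=o['tool_pos']; 
d=wrist('w14.png',[(x,y,z-.0435+.072,.033),(.4327,-.3075,.01,.048)])
print(cfit(d,.4327,-.3075,[(0,.048),(.01,.048)],'brown'))
```

```text
29.5 [ 0.50948588 -0.15193141  0.13118685] [-0.13483292 -0.13119672 -2.85612093] 0.06547853386032051
(array([ 0.43193945, -0.30518763]), np.int32(10849), np.float64(12276.819607843137), np.float64(600.4549019607844))
```

View pics/w14.png

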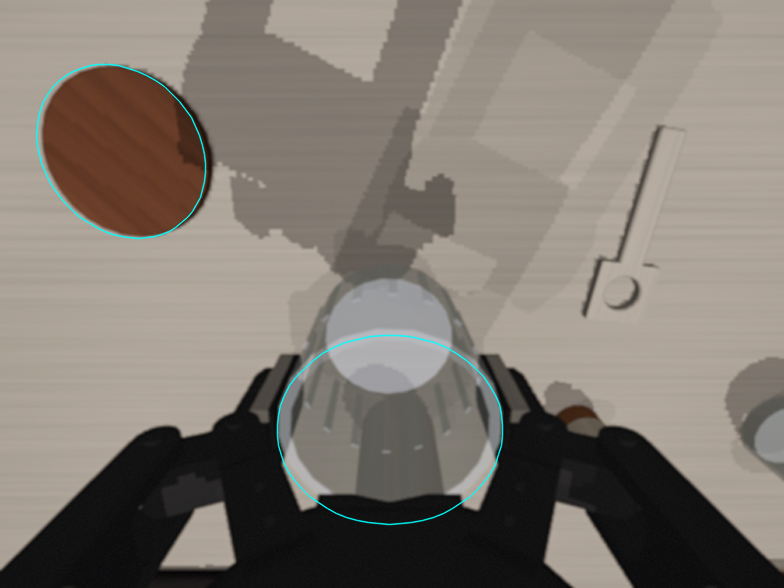

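send_rows([
  [-1,-0.015,0,0,0,0,0],
  [-1,-0.04,0,0,0,0,0],
  [-1,-0.075,0,0,0,0,0],
  [-1,-0.11,0,0,0,0,0],
  [-1,-0.135,0,0,0,0,0],
  [-1,-0.15,0,0,0,0,0],
  [-1,-0.154,0,0,0,0,0],
  [-1,-0.154,0,0,0,0,0],
  [-1,-0.154,0,0,0,0,0],
  [-1,-0.154,0,0,0,0,0],
])

```text
t: 30.8
tool_pos: [0.5103, -0.3055, 0.1323]
tool_rot: [-1.209, -1.21, 1.21]
contact_force: [0.3, 0.6, -2.4]
opening: 0.0659
```

Run:
```python
from w import *
o=get_obs();print(o['t'],o['tool_pos'],o['contact_force'],o['opening'])
d=wrist('w15.png',[(.4325,-.306,.01,.048)])
print(cfit(d,.4327,-.3075,[(0,.048),(.01,.048)],'brown'))
```

```text
30.8 [ 0.51026613 -0.30554743  0.13233203] [ 0.27702672  0.6012916  -2.37613818] 0.06590063219563928
(array([ 0.43299672, -0.30626925]), np.int32(10912), np.float64(11657.219607843137), np.float64(528.4823529411765))
```

View pics/w15.png

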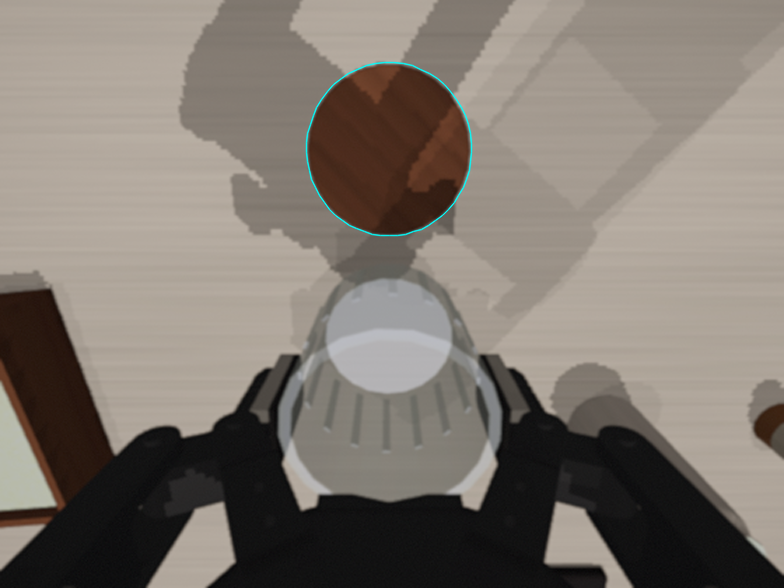

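send_rows([
  [-1,-0.0005,0,0.012,0,0,0],
  [-1,-0.0005,0,0.037,0,0,0],
  [-1,-0.0005,0,0.063,0,0,0],
  [-1,-0.0005,0.005,0.0755,0,0,0],
  [-1,-0.0005,0.02,0.0775,0,0,0],
  [-1,-0.0005,0.045,0.0775,0,0,0],
  [-1,-0.0005,0.063,0.0775,0,0,0],
  [-1,-0.0005,0.072,0.0775,0,0,0],
  [-1,-0.0005,0.074,0.0775,0,0,0],
  [-1,-0.0005,0.074,0.0775,0,0,0],
])

```text
t: 32.1
tool_pos: [0.4332, -0.3071, 0.0588]
tool_rot: [-1.21, -1.209, 1.209]
contact_force: [1.1, 0.3, -2.2]
opening: 0.0656
```

Run:
```python
from w import *
o=get_obs();print(o['t'],o['tool_pos'],o['contact_force'],o['opening'])
d=wrist('w16.png')
T=[]
x,y,z=o['tool_pos'];b=z-.0435;print(b)
for c in ['side','scene']:
    e=get_image(c)
    im,_=crop(e,(.4325,-.306,.04),45 if c=='side' else 45,None,[(x,y,b,.0315),(x,y,b+.072,.033),(.4325,-.306,.01,.048)])
    T.append(im[:,100:500] )
cv2.imwrite('pics/b16.png',np.hstack(T))
```

```text
32.1 [ 0.43315754 -0.30708919  0.05884974] [ 1.06405122  0.2712376  -2.18164597] 0.06564012323996454
0.015349735675164997
```

View pics/b16.png

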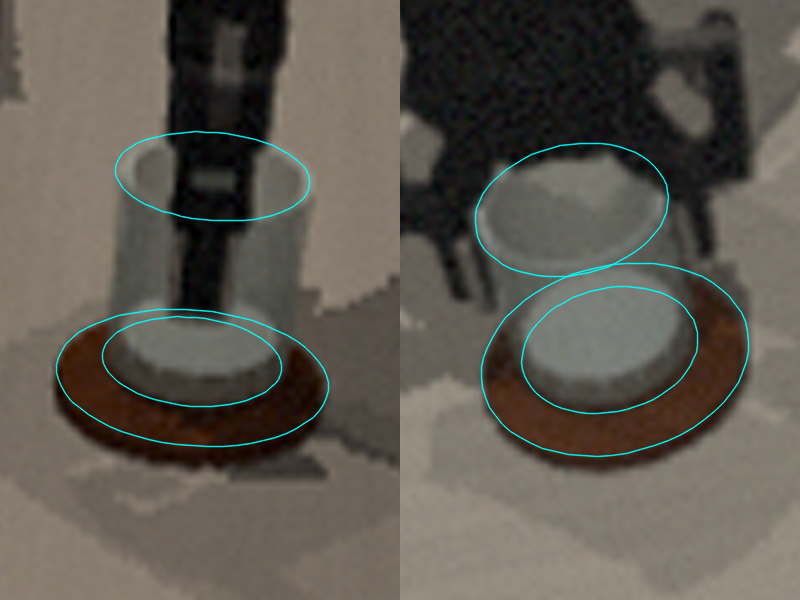

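View pics/w16.png

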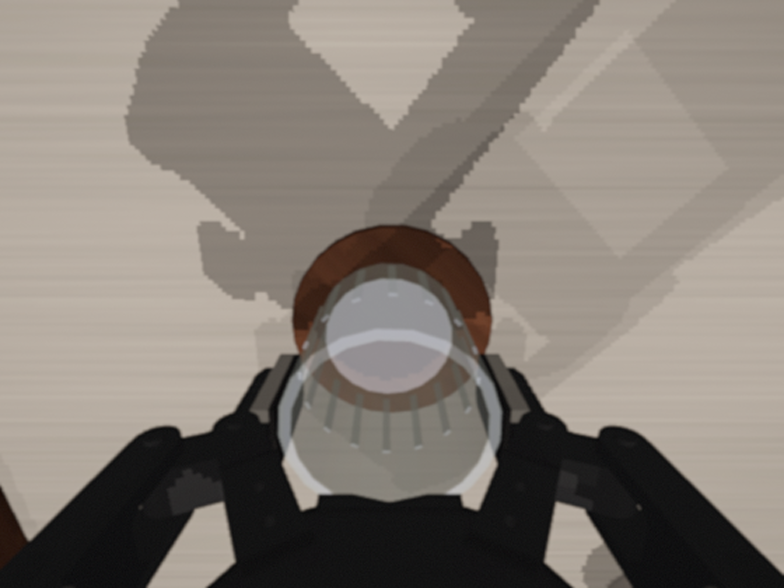

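send_rows([
  [-1,0.0005,0.002,0.0005,0,0,0],
  [-1,0.0005,0.004,0.0005,0,0,0],
  [-1,0.0005,0.005,0.0005,0,0,0],
  [-1,0.0005,0.005,0.0005,0,0,0],
  [-1,0.0005,0.005,0.0005,0,0,0],
  [0.75,0.0005,0.005,0.0005,0,0,0],
  [1,0.0005,0.005,0.0005,0,0,0],
  [1,0.0005,0.005,0.0005,0,0,0],
  [1,0.0005,0.005,0.0005,0,0,0],
  [1,0.0005,0.005,0.0005,0,0,0],
])

```text
t: 33.5
tool_pos: [0.4322, -0.3063, 0.0533]
tool_rot: [-1.209, -1.209, 1.209]
contact_force: [0.0, -0.2, -0.1]
opening: 0.0853
```

send_rows([
  [1,0,-0.01,0,0,0,0],
  [1,0,-0.035,0,0,0,0],
  [1,0,-0.07,0,0,0,0],
  [1,0,-0.11,0,0,0,0],
  [1,0,-0.14,-0.02,0,0,0],
  [1,0,-0.15,-0.05,0,0,0],
  [1,0,-0.15,-0.07,0,0,0],
  [1,0,-0.15,-0.08,0,0,0],
  [1,0,-0.15,-0.08,0,0,0],
  [1,0,-0.15,-0.08,0,0,0],
])

```text
t: 34.75
tool_pos: [0.5115, -0.3062, 0.203]
tool_rot: [-1.209, -1.208, 1.209]
contact_force: [-0.3, -0.6, -0.0]
opening: 0.0853
```

Run:
```python
from w import *
o=get_obs();print(o['t'],o['tool_pos'],o['contact_force'],o['opening'])
d=wrist('w17.png',[(.4325,-.306,.082,.033),(.4325,-.306,.01,.048)])
```

```text
34.75 [ 0.5114945  -0.30617838  0.20301326] [-0.32527672 -0.58534342 -0.02789506] 0.08534711124778027
```

View pics/w17.png

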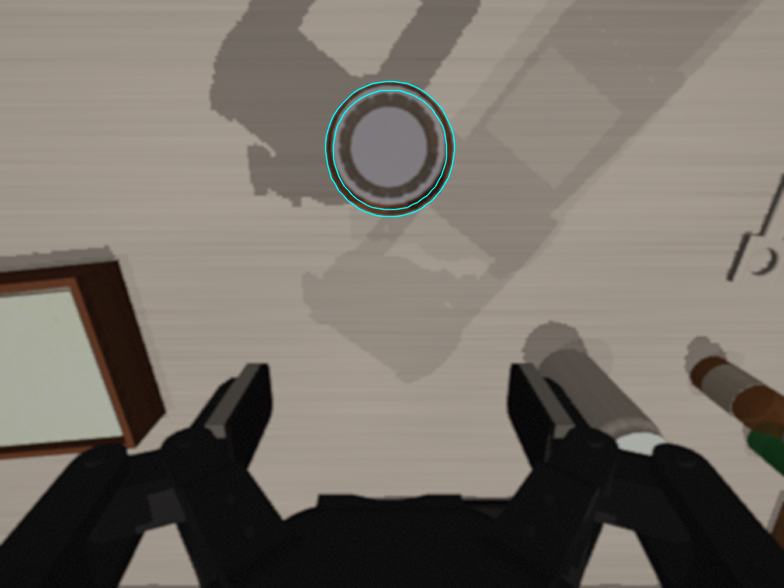

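send_rows([
  [1,0.02,-0.01,-0.005,0,0,0],
  [1,0.06,-0.02,-0.01,0,0,0],
  [1,0.11,-0.03,-0.02,0,0,0],
  [1,0.16,-0.04,-0.03,0,0,0],
  [1,0.21,-0.047,-0.038,0,0,0],
  [1,0.255,-0.047,-0.038,0,0,0],
  [1,0.285,-0.047,-0.038,0,0,0],
  [1,0.295,-0.047,-0.038,0,0,0],
  [1,0.295,-0.047,-0.038,0,0,0],
  [1,0.295,-0.047,-0.038,0,0,0],
])

```text
t: 36.05
tool_pos: [0.5502, -0.0121, 0.2504]
tool_rot: [-1.21, -1.208, 1.209]
contact_force: [-1.0, -0.3, -0.0]
opening: 0.0853
```

Run:
```python
from w import *
o=get_obs();print(o['t'],o['tool_pos'],o['contact_force'],o['opening'])
d=wrist('w18.png',[(.629,-.011,.115,.011),(.629,-.011,0,.018),(.629,-.011,.06,.018)])
```

```text
36.05 [ 0.55016469 -0.01210053  0.25042488] [-1.0299131  -0.27745622 -0.02056147] 0.08532661593016688
```

View pics/w18.png

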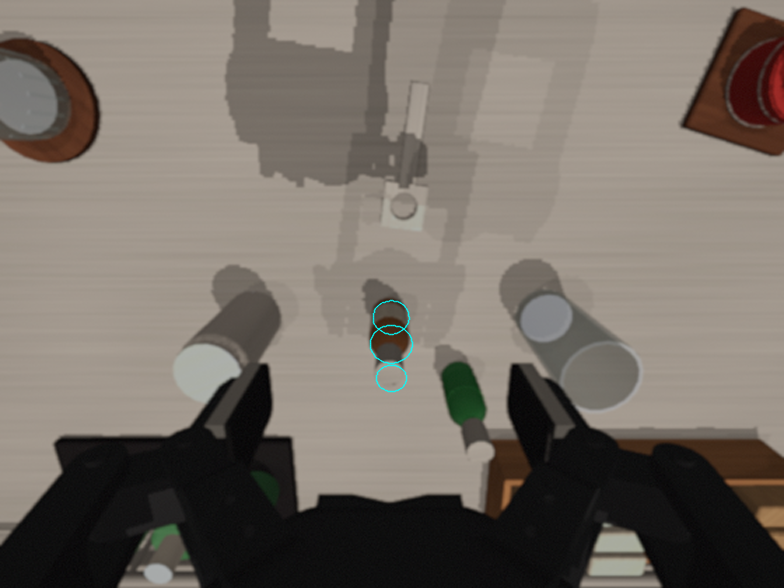

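Run:
```python
from w import *
d=get_image('wrist')
im,_=crop(d,(.629,-.011,.06),60,'w18c.png',[(.629,-.011,.115,.011),(.629,-.011,0,.018),(.629,-.011,.06,.018)])
```

```text
(no output)
```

View pics/w18c.png

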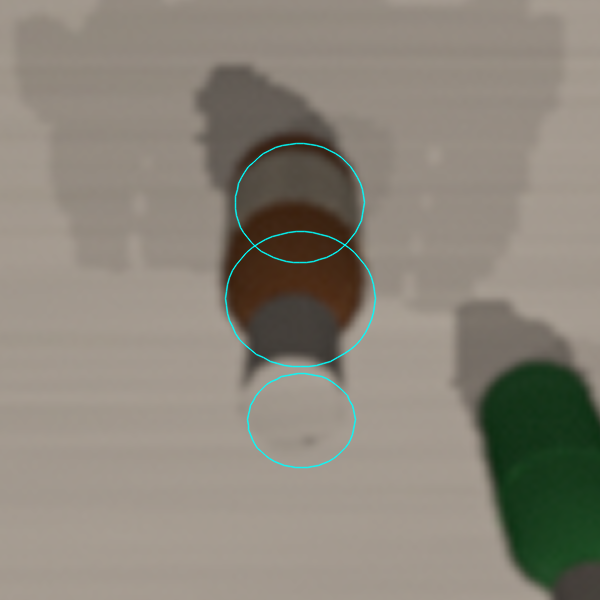

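Run:
```python
from w import *
d=get_image('wrist')
x,y=.6255,-.0127
im,_=crop(d,(x,y,.06),60,'w18d.png',[(x,y,.115,.011),(x,y,.085,.011),(x,y,0,.018),(x,y,.06,.018)])
```

```text
(no output)
```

View pics/w18d.png

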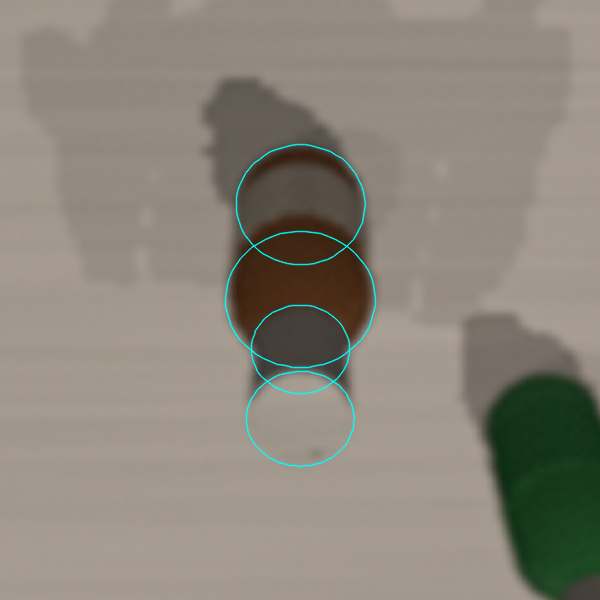

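send_rows([
  [0.2,-0.0006,0,-0.015,0,0,0],
  [0.2,-0.0006,0.01,-0.04,0,0,0],
  [0.2,-0.0006,0.03,-0.065,0,0,0],
  [0.2,-0.0006,0.055,-0.075,0,0,0],
  [0.2,-0.0006,0.08,-0.075,0,0,0],
  [0.2,-0.0006,0.09,-0.075,0,0,0],
  [0.2,-0.0006,0.09,-0.075,0,0,0],
  [0.2,-0.0006,0.09,-0.075,0,0,0],
  [0.2,-0.0006,0.09,-0.075,0,0,0],
  [0.2,-0.0006,0.09,-0.075,0,0,0],
])

```text
t: 37.45
tool_pos: [0.6256, -0.0119, 0.1613]
tool_rot: [-1.211, -1.21, 1.209]
contact_force: [0.7, -0.5, -0.5]
opening: 0.0512
```

Run:
```python
from w import *
o=get_obs();print(o['t'],o['tool_pos'],o['contact_force'],o['opening'])
x,y=.6255,-.0127
d=wrist('w19.png',[(x,y,.115,.011),(x,y,0,.018),(x,y,.06,.018)])
```

```text
37.45 [ 0.62556666 -0.01191039  0.16129273] [ 0.66642803 -0.46890399 -0.54530935] 0.051184455577323214
```

View pics/w19.png

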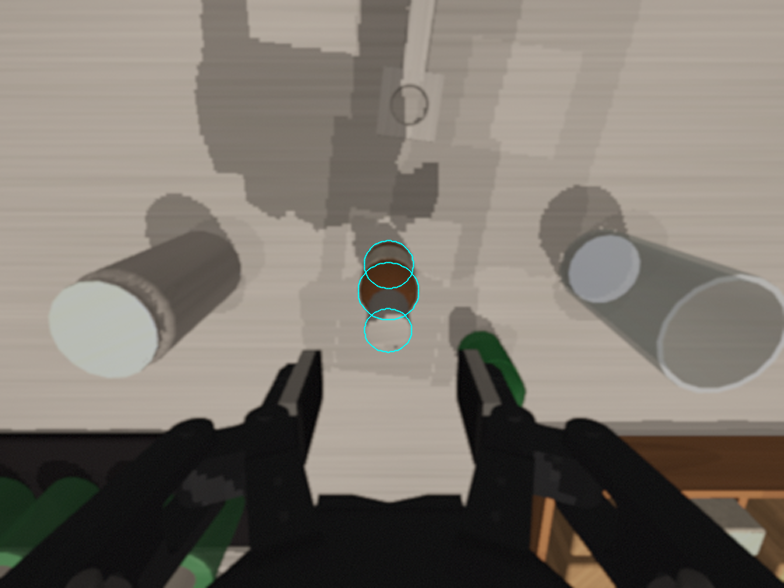

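send_rows([
  [0.2,-0.0005,0.01,0,0,0,0],
  [0.2,-0.0005,0.03,0,0,0,0],
  [0.2,-0.0005,0.05,0,0,0,0],
  [0.2,-0.0005,0.06,0,0,0,0],
  [0.2,-0.0005,0.062,0,0,0,0],
  [0.2,-0.0005,0.062,0,0,0,0],
  [-0.2,-0.0005,0.062,0,0,0,0],
  [-0.2,-0.0005,0.062,0,0,0,0],
  [-0.2,-0.0005,0.062,0,0,0,0],
  [-0.2,-0.0005,0.062,0,0,0,0],
], newtons=30)

```text
t: 38.75
tool_pos: [0.6253, -0.0124, 0.0985]
tool_rot: [-1.209, -1.209, 1.209]
contact_force: [-0.2, 0.9, 0.2]
opening: 0.0341
```

Run:
```python
from w import *
o=get_obs();print(o['t'],o['tool_pos'],o['contact_force'],o['opening'])
x,y=.6255,-.0127
d=get_image('wrist'); crop(d,(x,y,.1),60,'w20.png',[(x,y,.115,.011),(x,y,0,.018),(x,y,.06,.018)])
```

```text
38.75 [ 0.62525555 -0.0123811   0.0984792 ] [-0.2330591   0.89673887  0.1775428 ] 0.03407757010193925
```

View pics/w20.png

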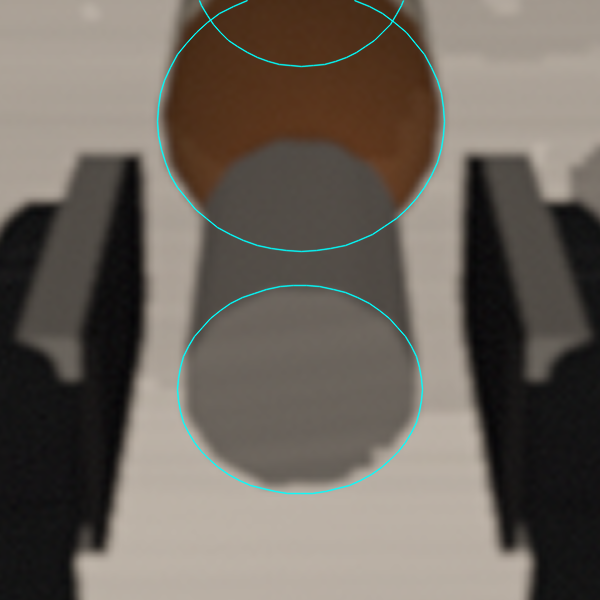

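send_rows([
  [-0.35,0,0,0,0,0,0],
  [-0.5,0,0,0,0,0,0],
  [-1,0,0,0,0,0,0],
  [-1,0,0,0,0,0,0],
  [-1,0,0,0,0,0,0],
  [-1,0,0,0,0,0,0],
  [-1,0,-0.004,0,0,0,0],
  [-1,0,-0.012,0,0,0,0],
  [-1,0,-0.025,0,0,0,0],
  [-1,0,-0.045,0,0,0,0],
], newtons=35)

```text
t: 40.05
tool_pos: [0.6249, -0.0123, 0.1441]
tool_rot: [-1.209, -1.209, 1.209]
contact_force: [-0.0, -0.2, 0.4]
opening: 0.021
```

send_rows([
  [-1,0,-0.02,0,0,0,0],
  [-1,0,-0.045,0,0,0,0],
  [-1,0,-0.07,0,0,0,0],
  [-1,0,-0.09,0,0,0,0],
  [-1,0,-0.1,0,0,0,0],
  [-1,0,-0.105,0,0,0,0],
  [-1,0,-0.105,0,0,0,0],
  [-1,0,-0.105,0,0,0,0],
  [-1,0,-0.105,0,0,0,0],
  [-1,0,-0.105,0,0,0,0],
])

```text
t: 41.3
tool_pos: [0.625, -0.0123, 0.2478]
tool_rot: [-1.209, -1.209, 1.209]
contact_force: [0.1, 0.5, -0.4]
opening: 0.0213
```

Run:
```python
from w import *
o=get_obs();print(o['t'],o['tool_pos'],o['contact_force'],o['opening'])
x,y,z=o['tool_pos']; b=z-.0985
T=[]
for c in ['side','scene']:
    e=get_image(c)
    im,_=crop(e,(x,y,b+.06),60,None,[(x,y,b,.018),(x,y,b+.06,.018)])
    T.append(im[:,100:500] )
cv2.imwrite('pics/b21.png',np.hstack(T))
wrist('w21.png',[(x,y,b,.018),(x,y,b+.06,.018),(x,y,b+.115,.011)])
```

```text
41.3 [ 0.62501039 -0.01231651  0.2477585 ] [ 0.10922725  0.53397663 -0.37965808] 0.021297303305177033
```

View pics/b21.png

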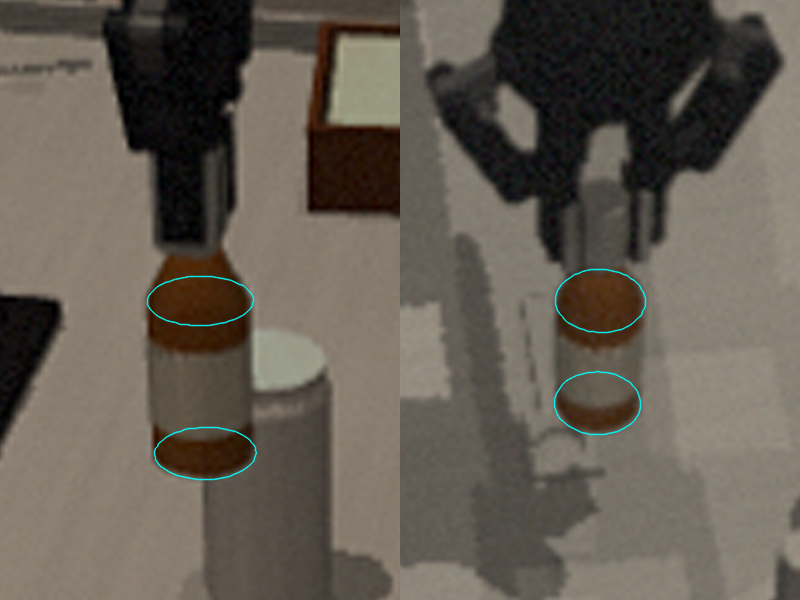

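View pics/w21.png

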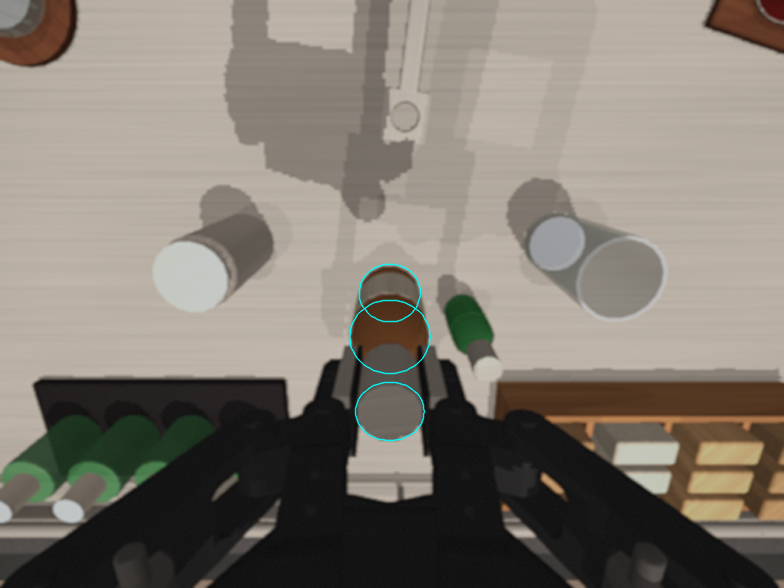

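send_rows([
  [-1,-0.01,0,0.004,0,0,0],
  [-1,-0.03,0,0.013,0,0,0],
  [-1,-0.065,0,0.028,0,0,0],
  [-1,-0.105,0,0.045,0,0,0],
  [-1,-0.145,0,0.062,0,0,0],
  [-1,-0.185,0,0.079,0,0,0],
  [-1,-0.225,0,0.096,0,0,0],
  [-1,-0.26,0,0.111,0,0,0],
  [-1,-0.283,0,0.12,0,0,0],
  [-1,-0.293,0,0.125,0,0,0],
])

```text
t: 42.7
tool_pos: [0.4987, -0.3072, 0.2484]
tool_rot: [-1.21, -1.207, 1.207]
contact_force: [0.9, -0.4, -0.5]
opening: 0.021
```

send_rows([
  [-1,0,0,0,0,0,0],
  [-1,0,0.005,0.005,0,0,0],
  [-1,0,0.015,0.015,0,0,0],
  [-1,0,0.025,0.03,0,0,0],
  [-1,0,0.03,0.045,0,0,0],
  [-1,0,0.03,0.057,0,0,0],
  [-1,0,0.03,0.064,0,0,0],
  [-1,0,0.03,0.067,0,0,0],
  [-1,0,0.03,0.067,0,0,0],
  [-1,0,0.03,0.067,0,0,0],
])

```text
t: 43.95
tool_pos: [0.4334, -0.3054, 0.2185]
tool_rot: [-1.21, -1.209, 1.209]
contact_force: [-0.0, -0.1, -0.5]
opening: 0.021
```

```bash
cat > chk.py <<'E'
from w import *
import sys
k=sys.argv[1]
o=get_obs();print(o['t'],o['tool_pos'],o['contact_force'],o['opening'])
x,y,z=o['tool_pos']; b=z-.0985
T=[]
cs=[(x,y,b,.018),(x,y,b+.06,.018),(.4325,-.306,.082,.033),(.4325,-.306,.01,.048)]
for c in ['side','scene']:
    e=get_image(c)
    im,_=crop(e,(x,y,b+.02),60,None,cs)
    T.append(im[:,100:500] )
cv2.imwrite(f'pics/b{k}.png',np.hstack(T))
wrist(f'w{k}.png',cs)
E
python3 chk.py 22
```

```text
43.95 [ 0.43343279 -0.30543301  0.21851245] [-0.03007624 -0.10249771 -0.45511577] 0.020986824877551286
```

View pics/b22.png

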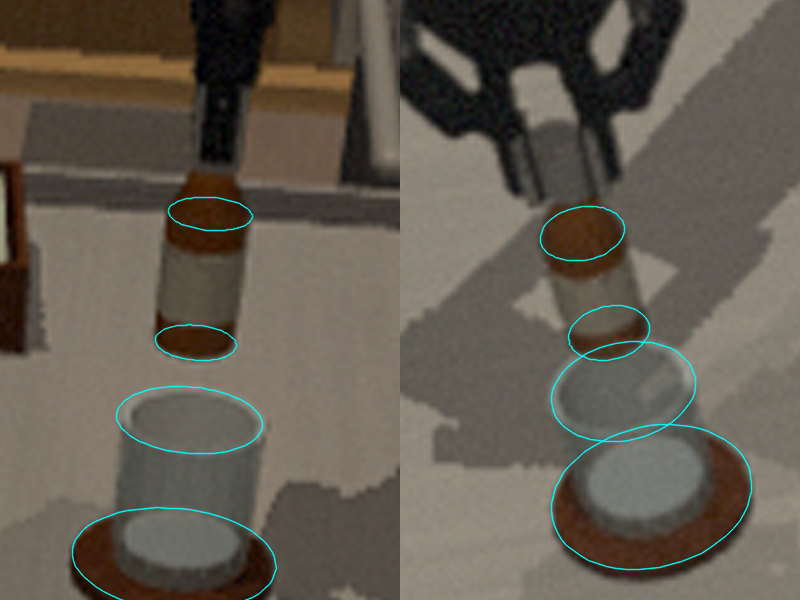

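View pics/w22.png

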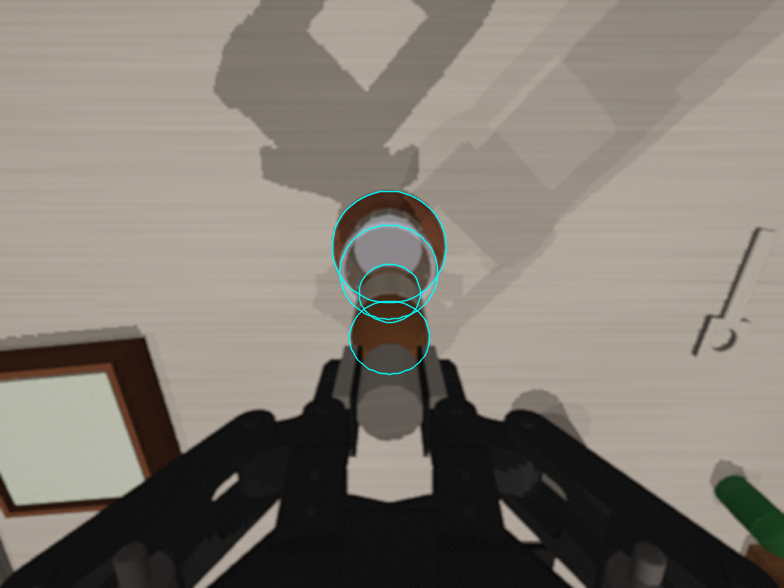

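send_rows([
  [-1,-0.0005,0.004,0.0006,0,0,0],
  [-1,-0.0005,0.012,0.0006,0,0,0],
  [-1,-0.0005,0.024,0.0006,0,0,0],
  [-1,-0.0005,0.038,0.0006,0,0,0],
  [-1,-0.0005,0.052,0.0006,0,0,0],
  [-1,-0.0005,0.066,0.0006,0,0,0],
  [-1,-0.0005,0.078,0.0006,0,0,0],
  [-1,-0.0005,0.086,0.0006,0,0,0],
  [-1,-0.0005,0.09,0.0006,0,0,0],
  [-1,-0.0005,0.09,0.0006,0,0,0],
])

```text
t: 45.35
tool_pos: [0.4326, -0.3059, 0.1283]
tool_rot: [-1.209, -1.209, 1.209]
contact_force: [0.3, -0.2, -0.8]
opening: 0.0209
```

```bash
python3 chk.py 23
```

```text
45.35 [ 0.43258658 -0.3058832   0.12826551] [ 0.27525018 -0.1971628  -0.84178701] 0.02090087690889015
```

View pics/b23.png

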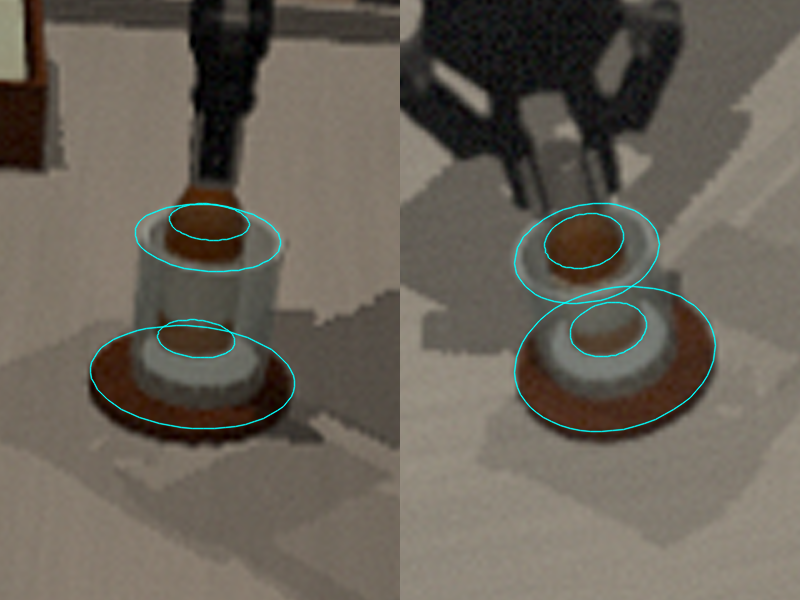

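send_rows([
  [-1,0,0.001,0,0,0,0],
  [-1,0,0.0025,0,0,0,0],
  [-1,0,0.004,0,0,0,0],
  [-1,0,0.0055,0,0,0,0],
  [-1,0,0.007,0,0,0,0],
  [-1,0,0.008,0,0,0,0],
  [-1,0,0.0085,0,0,0,0],
  [-1,0,0.009,0,0,0,0],
  [-1,0,0.009,0,0,0,0],
  [-1,0,0.009,0,0,0,0],
])

```text
t: 46.75
tool_pos: [0.4326, -0.3059, 0.1194]
tool_rot: [-1.209, -1.209, 1.209]
contact_force: [0.7, -0.4, -0.7]
opening: 0.0213
```

send_rows([
  [-1,0,0.0003,0,0,0,0],
  [-1,0,0.0006,0,0,0,0],
  [-1,0,0.0009,0,0,0,0],
  [-1,0,0.0012,0,0,0,0],
  [-1,0,0.0012,0,0,0,0],
  [-1,0,0.0012,0,0,0,0],
  [-1,0,0.0012,0,0,0,0],
  [-1,0,0.0012,0,0,0,0],
  [-1,0,0.0012,0,0,0,0],
  [-1,0,0.0012,0,0,0,0],
])

```text
t: 48.0
tool_pos: [0.4326, -0.3059, 0.1183]
tool_rot: [-1.21, -1.209, 1.209]
contact_force: [0.5, 0.7, 3.2]
opening: 0.021
```

Contact reads +3.2 N, so the bottle is standing on the floor of the tumbler. I'm opening the jaws gently and rising.

send_rows([
  [-0.45,0,0,0,0,0,0],
  [-0.4,0,0,0,0,0,0],
  [-0.3,0,0,0,0,0,0],
  [-0.2,0,0,0,0,0,0],
  [0,0,0,0,0,0,0],
  [0,0,0,0,0,0,0],
  [0,0,0,0,0,0,0],
  [0,0,-0.005,0,0,0,0],
  [0,0,-0.02,0,0,0,0],
  [0,0,-0.04,0,0,0,0],
])

```text
t: 49.25
tool_pos: [0.4326, -0.3058, 0.1594]
tool_rot: [-1.209, -1.209, 1.209]
contact_force: [0.8, -0.4, 0.7]
opening: 0.0425
```

send_rows([
  [0,0,-0.03,0,0,0,0],
  [0,0,-0.07,0,0,0,0],
  [0,0,-0.1,-0.02,0,0,0],
  [0,0,-0.11,-0.05,0,0,0],
  [0,0,-0.11,-0.08,0,0,0],
  [0,0,-0.11,-0.09,0,0,0],
  [0,0,-0.11,-0.09,0,0,0],
  [0,0,-0.11,-0.09,0,0,0],
  [0,0,-0.11,-0.09,0,0,0],
  [0,0,-0.11,-0.09,0,0,0],
])

```text
t: 50.5
tool_pos: [0.5221, -0.3059, 0.2682]
tool_rot: [-1.209, -1.209, 1.209]
contact_force: [0.7, -0.4, -0.5]
opening: 0.0428
```

Run:
```python
from w import *
o=get_obs();print(o['t'],o['tool_pos'],o['contact_force'],o['opening'])
x,y,b=.4325,-.306,.02
cs=[(x,y,b,.018),(x,y,b+.115,.011),(x,y,.082,.033),(x,y,.01,.048)]
T=[]
for c in ['side','scene']:
    e=get_image(c); im,_=crop(e,(x,y,.06),50,None,cs); T.append(im[:,100:500])
    cv2.imwrite(f'pics/{c}_end.png',cv2.resize(e['frame'][:,:,::-1],(800,600)))
cv2.imwrite('pics/b24.png',np.hstack(T)); wrist('w24.png',cs)
```

```text
50.5 [ 0.522091   -0.30593528  0.26815873] [ 0.65836052 -0.35703169 -0.5447659 ] 0.04276926912627745
```

View pics/b24.png

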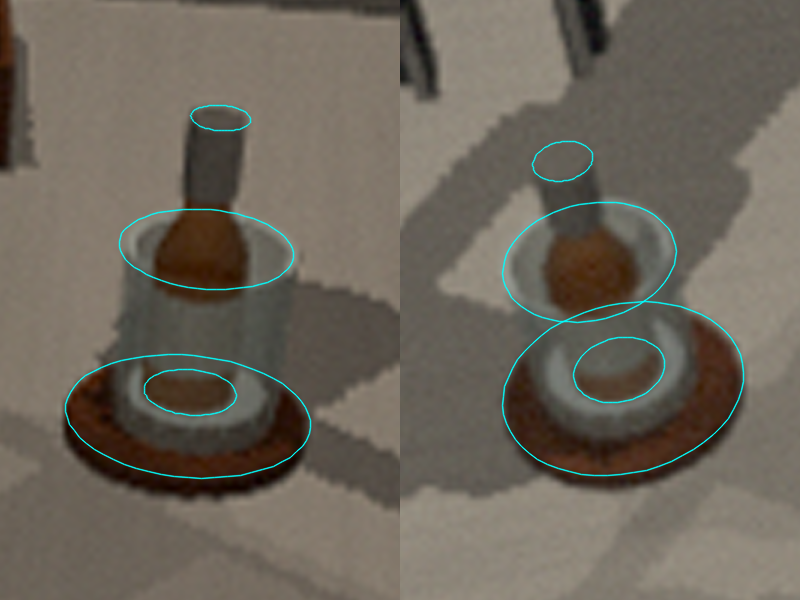

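View pics/w24.png

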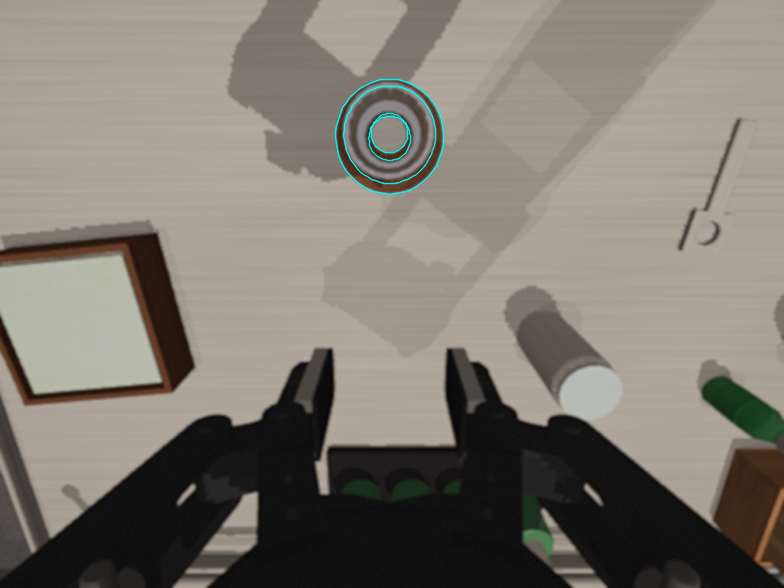

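View pics/side_end.png

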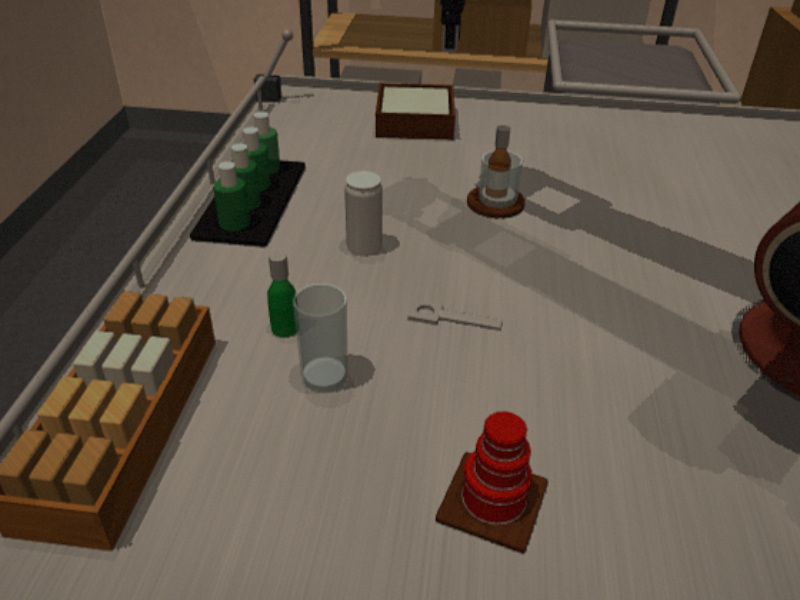

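View pics/scene_end.png

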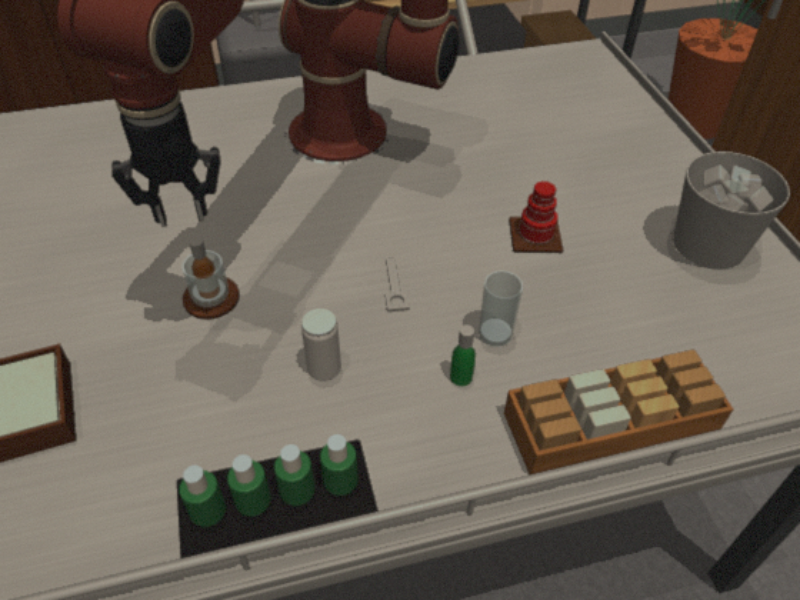

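The side picture (800 px) shows the bottle upright in the tumbler at (498,170) and the stack at (498,470). The can (364,215), highball (322,335) and opener (455,317) have not moved, and the gripper is clear of everything. I'm handing it in.

```bash
python3 -c "
from station import *
print(finish_job())"
```

```text
the job is handed in; nothing more can be done
None
```

The minibar set is made up and handed in, at about 50.5 s on the robot's clock against the 139 s limit.

- **Square coaster:** the large, medium and small tins are stacked in that order. In the overlay pictures each tin is centred to within about 1–2 mm.
- **Round coaster:** the tumbler stands upright and centred. The amber miniature was lowered into it until contact (about 3 N), then released, and it stands upright in the middle.
- **Left alone:** the can, highball, opener and green bottle appear at the same pixels in the last scene and side pictures as at the start.
- **Gripper:** it was open, about 0.27 m up and touching nothing at hand-in. Contact forces read between calls stayed at about 6 N or below.

**Disagreements:** at the start the scene and side cameras differed by 2–4 mm, and up to about 10 mm by eye. My colour fits also failed where the coaster was in patchy shadow or merged with a tin. I placed by the wrist camera overlays instead, and these matched the arm's measured positions to about 1 mm. No final check failed.

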